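# Fetch the flat ruler for the plan stand

### The job

The aluminium ruler lying flat on the desk belongs on the lip of the sloping plan stand. Set aside, upright, the tea tin that blocks its way, slide the ruler along the desk until it sticks out at least 3 cm past the desk's free end on the robot's left, where it can be gripped, then carry it over and lay it flat on the slope against the lip, about centred, before letting go of it. Last, put the tea tin back where it stood; leave everything else as it was.

Things in the scene. Friction and masses are not known exactly. Their poses are not given: they have to be found in the camera images.
- desk_edge (a point): point on the upper rim of the desk's free left-hand end (the robot's left): the desk top (z = 0, 30 mm thick) ends at this point's y, in a straight edge along world x. Beyond it is free space; nothing is within 0.4 m below. Fixed equipment stands along the back of the desk from x = 0.71 on (file boxes far to the right from 0.67)
- ruler_mid (a point): centre of the loose flat aluminium ruler (40 mm wide along its x, 260 mm long along its y, 3 mm thick along its z, about 90 g, plain metal with dark tick marks), 1.5 mm above its underside. It slides easily on the smooth desk and on the sloping board (friction about 0.3). It starts lying flat on the desk, its y roughly towards the desk's free left-hand end
- ruler_end (a point): middle of the ruler's left-hand short edge (130 mm from its centre along its y)
- tin_mid (a point): centre, half-way up, of the closed steel tea tin: a plain upright cylinder 62 mm in diameter and 95 mm high, about 180 g, its axis along z. It stands on the desk between the ruler and the free left-hand end
- plan_board: face of the fixed plan stand: 180 mm wide along its y (to the left), 215 mm up the slope along its x, z square to the face, leaning 33 deg from level towards the robot. Origin on the face, mid-width, in the inner corner of the lip along the lower edge, 55 mm above the desk. Lip full width, 4 mm thick, stands 14 mm off the face. Seated ruler: centre 20 mm up the slope, 1.5 mm off the face
- mug: bystander: white mug, 80 mm across, 92 mm high, origin under its centre
- stapler: bystander: black stapler, 36 x 135 x 55 mm, long along its y, origin under its centre
- radio: bystander: black two-way radio lying on its back, 57 mm wide, body 115 mm long along its y, aerial 75 mm more at its +y end, 32 mm high, origin under the body's centre
- tape: bystander: grey tape dispenser, 55 x 135 mm, 82 mm high, long along its y, origin under its centre
- stamp: bystander: small wooden hand stamp standing upright, 32 mm in diameter, 75 mm high, origin under its centre
- mouse: bystander: black computer mouse, 105 x 60 x 33 mm, on a mouse pad, origin under its centre
- board_left (a point): left-hand end of that inner corner (90 mm along the board's y from its origin). The ruler is 80 mm longer than the board is wide: its ends stick out at both sides, with free space around and below them (the wire legs stand only under the board)

How it is judged:
On the way, in this order (a step that is already met when the one before it is completed fails the run):
1. the tea tin has been set aside, upright on the desk at least 60 mm from where it stood, and let go (distance of tin_mid from where it was at the start of the episode above 0.06 m and angle between tin_mid's own z axis and vertical below 0.1 rad and height (world z) of tin_mid below 0.052 m and contact force between the fingers and tin below 0.05 N), for 0.2 s.
2. on its way the ruler slides flat along the desk, its left-hand end coming within 80 mm of the desk's end but not yet past it (y of ruler_end in the frame of desk_edge between -0.08 and 0 m and height (world z) of ruler_mid between -0.004 and 0.006 m and angle between ruler_mid's own z axis and vertical below 0.06 rad), for 0.05 s.
3. the ruler, flat on the desk, sticks out at least 30 mm past the desk's left-hand end (y of ruler_end in the frame of desk_edge above 0.03 m and height (world z) of ruler_mid between -0.004 and 0.006 m and angle between ruler_mid's own z axis and vertical below 0.06 rad), for 0.2 s.
4. the ruler, still held by the fingers, touches the sloping board and lies flat to its face (within 8 deg) (angle between the z axis of ruler_mid and the z axis of plan_board, either way round below 0.14 rad and angle between the y axis of ruler_mid and the y axis of plan_board, either way round below 0.17 rad and z of ruler_mid in the frame of plan_board below 0.016 m and contact force between ruler and plan_board above 0.05 N and contact force between the fingers and ruler above 1 N), for 0.1 s.
5. the ruler has been let go and rests on the slope against the lip, the tin still aside (contact force between the fingers and ruler below 0.05 N and angle between the z axis of ruler_mid and the z axis of plan_board, either way round below 0.06 rad and x of ruler_mid in the frame of plan_board below 0.027 m and linear speed of ruler below 0.02 m/s and distance of tin_mid from where it was at the start of the episode above 0.06 m), for 0.2 s.
At the end, for the whole second after the job is handed in: the ruler lies at rest flat on the sloping board (within 3 deg of its face, 4 deg of the lip's direction), its lower edge within 7 mm of the lip, its middle within 40 mm of the board's middle; the tin stands upright at rest within 30 mm of where it stood at the start (angle between the z axis of ruler_mid and the z axis of plan_board, either way round below 0.06 rad and angle between the y axis of ruler_mid and the y axis of plan_board, either way round below 0.07 rad and x of ruler_mid in the frame of plan_board between 0.015 and 0.027 m and y of ruler_mid in the frame of plan_board between -0.04 and 0.04 m and z of ruler_mid in the frame of plan_board between -0.002 and 0.006 m and distance of tin_mid from where it was at the start of the episode below 0.03 m and angle between tin_mid's own z axis and vertical below 0.1 rad and linear speed of each of ruler, tin below 0.01 m/s); the robot touches nothing.
It fails at once if the tea tin is tipped over (angle between tin_mid's own z axis and vertical above 0.7 rad).
It fails at once if the ruler falls off the desk (height (world z) of ruler_mid below -0.04 m).
It fails at once if a bystander is shifted by more than 25 mm (distance of any of mug, stapler, radio, tape, stamp, mouse from where it was at the start of the episode above 0.025 m).
It also fails if it takes over 72 s, if anything falls off the work surface, if the arm or the gripper's body presses on something with over 40 N, if the wrist force passes 120 N, or if a joint passes its speed limit or range.

### The arm

A 6-joint arm with a two-finger parallel gripper is mounted at the origin on the work surface. World frame = base frame: x ahead of the robot, y to its left, z up, the work surface at z = 0. Lengths are in m, angles in rad, forces in N, time in s.
With the tool pointing down it reaches from about 0.325 to 0.775 m from the base axis. Payload 5.5 kg.
Tool frame: the origin (TCP) lies at the very end of the fingers, on their centre line; the grasp point (between the pads) lies manip.hold_point_z behind it (manip.hold_point_z is the distance from the TCP to the grasp point, in m); z points along the fingers, y is the direction in which the jaws open and shut (so a half turn about z gives the same grasp; the last joint's range is limited). The gripper opens to 88 mm and grips with 3 to 60 N. Pads are 20 mm wide; open, the fingers measure 115 mm over their backs; the gripper's body (75 mm by 178 mm) begins 61 mm behind the grasp point.
Start: joints at [1.196, 0.091, 1.231, -0, 1.82, -0.057], TCP at [0.187, 0.57, 0.223] pointing down, gripper open.
Joint ranges: [-2.87, 2.87], [-0.86, 2.18], [0.17, 2.46], [-1.51, 4.65], [0.06, 2.69], [-2.65, 2.65]. Speed limits (rad/s): [2.57, 2.57, 3.01, 3.14, 3.14, 3.14].

### API

Orientations are given as a unit quaternion [x, y, z, w].
In Python, from cell import manip gives the robot as it stands. The module is installed in compiled form; this text tells all that it offers.
- The arm moves only by the tool step_arm, never from a script. Its argument "series" is a list of rows, each a list of 6 numbers: the shift along the tool's x, y, z in m, then the turn, a rotation vector about the tool's x, y, z in rad. In form: [[x, y, z, rx, ry, rz], ...]. A call has 1 to 20 rows; each row shifts and turns the pose as measured when the row begins, along the tool's axes as they then stand; what a row does not reach is not made up. A row lasts 1/10 s, in which the tool goes at most 50 mm and 8.59 degrees, less where a joint would pass 70% of its speed; a pose out of reach is approached as far as the arm can. A call with a gripper value outside its range is refused whole. "fingers" is the closure in counts, from 0 (fully open) to 255 (shut), set as the call begins (left out, the last holds). The fingers move at their own pace and stop on an object; "squeeze" is the grip in N (left out, the last holds). Time passes only in rows, so rows that do not move let the fingers close. It gives the time, the measured TCP pose, the force and the opening at its end, in the units of the state.
- manip.get_state(): the state, without advancing time (a new reading comes with each control period).
- manip.capture(name): name is "scene" or "top" or "wrist"; returns a dict with "frame" (480x640x3 uint8, blue, green, red), "depth" (480x640 float32, m along the optical axis (not along the pixel's ray), 0 where there is no reading), "intrinsics" (3x3 intrinsics, pixels), "k1" (the pictures are not rectified: a ray, as slopes to the right and down, at radius r is drawn at 1 + k1 r^2 times it, then the intrinsics apply), "rvec" (rotation vector, rad) and "tvec" (3), from world to camera coordinates, as OpenCV has them; the wrist camera has in their place "hand_eye" (4x4, takes a point from camera to tool coordinates, whose origin is the TCP and whose axes are the flange's). Camera axes: x right, y down, z forward; pixel columns grow to the right and rows downward; lengths in m; the calibration is good to about 2 mm. A picture is of the moment at which its call begins: read the wrist's pose just before it.
- manip.hand_in(): hands the job in, once; it reports no verdict.
The state is a dict: "clock": time; "joint_positions": joint angles; "dq": joint speeds; "effort": joint torques, N m; "tcp_pos": TCP position; "tool_rot": TCP orientation; "ft_force": force on the tool from outside, world axes, zero at the start; "wrist_torque": the same for the moment, N m; "width": finger opening in m.
Only numpy, scipy, OpenCV 4.12 (cv2) and the standard library are available. Lean on these libraries where they do the work, as an engineer would, in place of code of your own. Each camera call takes 0.05 s, during which the arm holds its last target. There are 200 camera calls.

## Working session

There is one attempt and no reset: what is moved stays moved. The work goes in short steps, Python scripts to look and compute and a tool call to move; the robot and the scene stay as the last step left them, time stands still between calls to the robot, and variables do not carry over. Pictures are saved under pics/ and viewed, about 8 in all and at most 12, crops included, and the job is handed in when it is done.

Besides the shell and the picture viewer there is one more tool, called after "Call:" as name(argument=value, ...), one argument or row to a line, values as JSON. step_arm: Moves the arm, as the interface text tells. Its arguments: {"type":"object","properties":{"series":{"type":"array","items":{"type":"array","items":{"type":"number"}}},"fingers":{"type":"number"},"squeeze":{"type":"number"}},"required":["series"]}

```bash
mkdir -p pics; cat > h.py <<'E'
import numpy as np, cv2
from scipy.spatial.transform import Rotation as R
from cell import manip
np.set_printoptions(precision=4,suppress=True)
def cap(n):
    s=manip.get_state(); c=manip.capture(n)
    if 'hand_eye' in c:
        T=np.eye(4);T[:3,:3]=R.from_quat(s['tool_rot']).as_matrix();T[:3,3]=s['tcp_pos']
        W=T@np.array(c['hand_eye'])
    else:
        W=np.eye(4);Rm=cv2.Rodrigues(np.array(c['rvec'],float))[0]
        W[:3,:3]=Rm.T;W[:3,3]=-Rm.T@np.array(c['tvec'],float).ravel()
    c['W']=W
    return c
def slopes(c,uv):
    K=np.array(c['intrinsics']);k=float(np.ravel(c['k1'])[0])
    uv=np.atleast_2d(np.array(uv,float))
    return cv2.undistortPoints(uv[:,None],K,np.array([k,0,0,0.]))[:,0]
def ray(c,uv):
    d=slopes(c,uv);d=np.c_[d,np.ones(len(d))]
    return c['W'][:3,3],d@c['W'][:3,:3].T
def onplane(c,uv,z):
    o,d=ray(c,uv);return o+d*((z-o[2])/d[:,2])[:,None]
def cloud(c):
    v,u=np.mgrid[0:480,0:640];uv=np.c_[u.ravel(),v.ravel()]
    o,d=ray(c,uv);D=c['depth'].ravel()
    P=o+d*D[:,None];P[D<=0]=np.nan
    return P.reshape(480,640,3)
def tri(c1,p1,c2,p2):
    o1,d1=ray(c1,p1);o2,d2=ray(c2,p2);d1=d1[0];d2=d2[0]
    t=np.linalg.lstsq(np.c_[d1,-d2],o2-o1,rcond=None)[0]
    a=o1+t[0]*d1;b=o2+t[1]*d2
    return (a+b)/2,np.linalg.norm(a-b)
E
python3 - <<'E'
from h import *
import pickle
for n in ['scene','top','wrist']:
    c=cap(n);cv2.imwrite(f'pics/{n}0.png',c['frame']);pickle.dump(c,open(f'{n}0.pkl','wb'))
    print(n,c['W'][:3,3],c['W'][:3,2],c['k1'],(c['depth']>0).mean())
s=manip.get_state();print(manip.hold_point_z,s)
E
```

```text
scene [ 1.3802 -0.585   0.7856] [-0.6838  0.4319 -0.588 ] -0.015575428940710923 0.9931022135416666
top [ 0.4802 -0.0753  1.3805] [ 0.0416  0.0173 -0.999 ] -0.18756580952893656 0.996064453125
wrist [0.108  0.5979 0.384 ] [ 0.288  -0.0959 -0.9528] 0.026252405502440453 0.9962858072916667
0.0187 {'clock': 0.15, 'joint_positions': array([ 1.1963,  0.0917,  1.2316,  0.    ,  1.8198, -0.0567]), 'dq': array([-0.0009, -0.0011, -0.0066, -0.0016, -0.0012,  0.0004]), 'effort': array([  0.002 , -44.7043, -40.6909,   0.07  ,   0.0274,  -0.0001]), 'tcp_pos': array([0.1874, 0.5697, 0.2218]), 'tool_rot': array([ 0.1582,  0.9874, -0.0007, -0.0002]), 'ft_force': array([ 0.6943,  0.0008, -0.7304]), 'wrist_torque': array([-0.0338, -0.0048, -0.0114]), 'width': 0.08766330792129216}
```

View pics/top0.png

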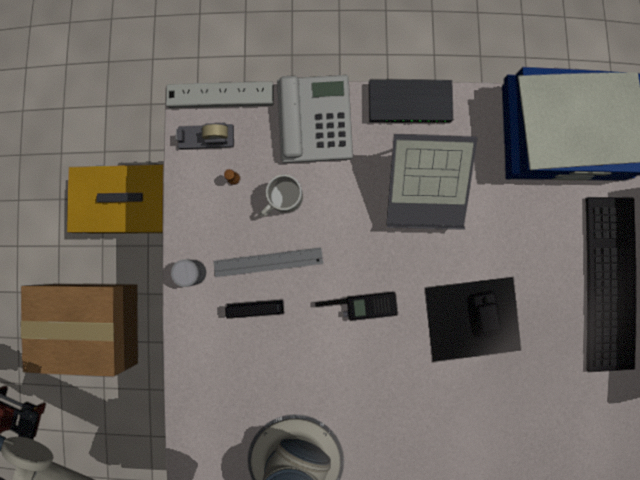

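View pics/scene0.png

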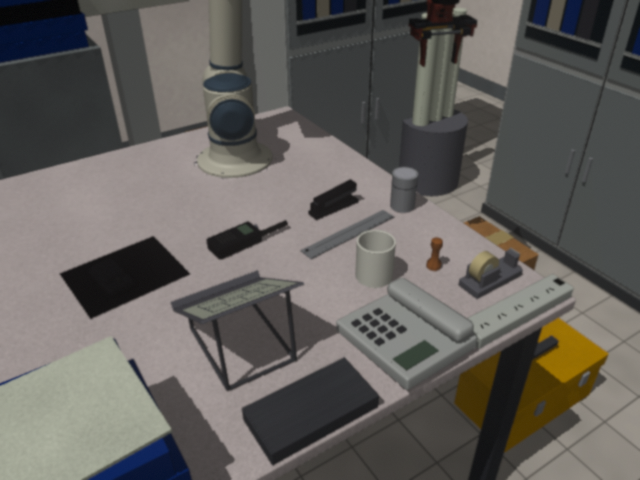

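Top view: the ruler runs (214,269)–(322,257), with the tin at (186,272), the desk's end at column ≈163, and the board at (388–475, 135–228). The scene view agrees, with the tin at (404,190) and the board's lip at (175–260, 275–310). Now I'll measure.

```bash
cat > m.py <<'E'
from h import *
import pickle
t=pickle.load(open('top0.pkl','rb'));s=pickle.load(open('scene0.pkl','rb'))
P=cloud(t);Q=cloud(s)
# desk edge
e=[]
for r in range(240,285,3):
    row=P[r,120:220,2]; k=np.where(row>-0.05)[0][0]+120; e.append(onplane(t,[k-.5,r],0)[0])
print('edge depth',np.median(e,axis=0))
g=cv2.cvtColor(t['frame'],cv2.COLOR_BGR2GRAY)
print('edge gray',g[330,150:176])
# tin
m=(P[...,2]>0.07)&(P[...,0]>.2)&(abs(P[...,1]-onplane(t,[186,272],.095)[0,1])<.06)&(abs(P[...,0]-onplane(t,[186,272],.095)[0,0])<.06)
u,v=np.where(m)[::-1]
print('tin top z',np.nanmedian(P[m],axis=0),m.sum(), 'extent',np.nanpercentile(P[m],[2,98],axis=0))
(cx,cy),rr=cv2.minEnclosingCircle(np.c_[u,v].astype(np.float32));print('circle',cx,cy,rr,onplane(t,[cx,cy],.095))
m2=(Q[...,2]>0.015)&(Q[...,2]<.13)&(np.hypot(Q[...,0]-np.nanmedian(P[m],0)[0],Q[...,1]-np.nanmedian(P[m],0)[1])<.06)
T=Q[m2];print('tin scene',m2.sum(),np.nanpercentile(T,[1,50,99],axis=0)); 
side=T[(T[:,2]<.085)];A=np.c_[2*side[:,:2],np.ones(len(side))];x=np.linalg.lstsq(A,(side[:,:2]**2).sum(1),rcond=None)[0];print('fit',x[:2],np.sqrt(x[2]+x[:2]@x[:2]))
# objects: clusters above desk
m3=((P[...,2]>0.012)&(P[...,0]>.25)&(P[...,1]>-.5)).astype(np.uint8)
n,l,st,c=cv2.connectedComponentsWithStats(m3)
for i in range(1,n):
    if st[i,4]>60:
        p=P[l==i];print(st[i],np.nanpercentile(p,[2,98],axis=0).ravel(),c[i])
# ruler
roi=g[235:285,205:335].astype(int)
for r in range(0,50,3): print(235+r,roi[r,::6])
# board plane
bm=np.zeros((480,640),bool);bm[145:195,402:462]=1
B=P[bm];B=B[np.isfinite(B[:,0])];c0=B.mean(0);nn=np.linalg.svd(B-c0)[2][2];nn*=np.sign(nn[2]);print('board top',c0,nn,np.degrees(np.arccos(nn[2])))
qm=(Q[...,2]>.04)&(np.abs((Q-c0)@nn)<.01)&(np.linalg.norm(Q-c0,axis=-1)<.09)
B=Q[qm];c1=B.mean(0);n1=np.linalg.svd(B-c1)[2][2];n1*=np.sign(n1[2]);print('board scene',c1,n1,(c1-c0)@nn)
cv2.imwrite('pics/bcrop.png',np.hstack([cv2.resize(t['frame'][120:240,375:490],None,fx=4,fy=4),cv2.resize(t['frame'][225:300,155:335],(340,480))]))
cv2.imwrite('pics/scrop.png',cv2.resize(s['frame'][165:355,160:430],None,fx=2.9,fy=2.9,interpolation=cv2.INTER_CUBIC))
E
python3 m.py
```

```text
edge depth [0.4845 0.3211 0.    ]
edge gray [ 67  71  69  67  68  70  68  68  69  69  68  65  76 110 132 131 126 128
 130 133 130 132 130 131 132 132]
tin top z [0.4596 0.2392 0.0953] 648 extent [[0.4306 0.2117 0.0734]
 [0.4864 0.2689 0.1006]]
circle 185.5 272.5 14.714038848876953 [[0.4585 0.2385 0.095 ]]
tin scene 975 [[0.4293 0.2078 0.016 ]
 [0.4729 0.2253 0.0709]
 [0.4882 0.2654 0.0978]]
fit [0.4573 0.2388] 0.028720094801077768
[ 277   75   76   88 6081] [ 0.7234 -0.1314  0.0224  0.9134  0.031   0.078 ] [314.283  118.2029]
[503  75  10 101 521] [ 0.6831 -0.4998  0.0587  0.9068 -0.496   0.0954] [507.7716 125.2726]
[ 368   79   86   44 3583] [ 0.8153 -0.3755  0.0177  0.9136 -0.1824  0.0383] [410.6316 100.2255]
[ 166   81  108   27 2536] [0.858  0.0531 0.0162 0.9119 0.3036 0.0363] [219.5355  93.9886]
[ 176  123   58   26 1331] [0.7564 0.1474 0.0146 0.8088 0.275  0.0833] [205.0098 135.7926]
[ 387  134   91   96 7563] [ 0.5612 -0.3919  0.057   0.745  -0.2195  0.171 ] [430.0304 180.8454]
[224 169  16  16 168] [0.6695 0.1322 0.0125 0.6938 0.1561 0.0771] [231.3333 176.0655]
[259 175  44  
[... 1524 characters left out ...]
2  95  97  95  96  98 107 109 130 132 134
 133 134 132 135]
271 [ 61 132  85  89  95  95  96  97 101 108 121 127 132 134 133 128 133 133
 130 134 137 137]
274 [ 66 137  90  94  98  95 114 133 133 132 132 134 134 131 135 131 131 134
 132 132 135 134]
277 [105 136 122 131 134 132 133 129 131 132 131 130 133 134 134 132 131 132
 130 138 135 138]
280 [133 130 132 133 131 129 133 132 132 130 132 134 133 131 137 134 135 132
 131 138 134 136]
283 [130 132 132 135 131 129 128 132 128 135 131 130 131 129 135 131 134 130
 132 136 138 135]
board top [ 0.6801 -0.3064  0.1293] [-0.5501  0.0171  0.8349] 33.39420638641307
board scene [ 0.6897 -0.3093  0.1358] [-0.5355  0.0159  0.8444] 6.088204631271223e-05
```

View pics/scrop.png

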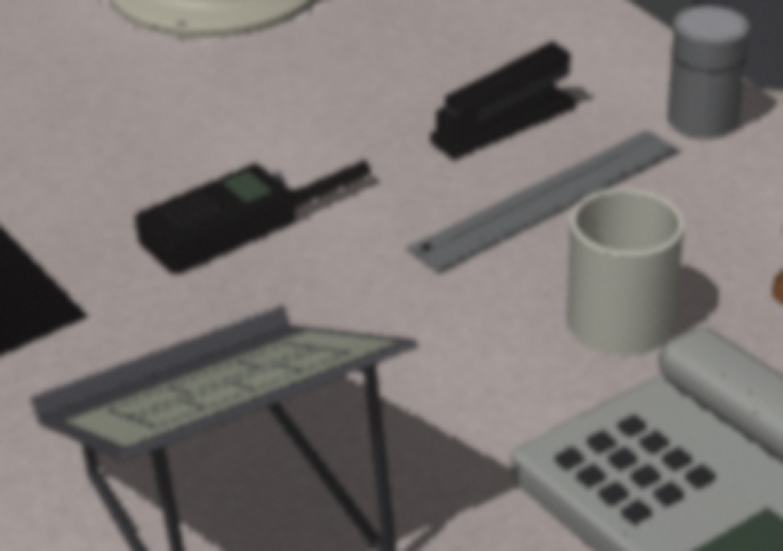

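View pics/bcrop.png

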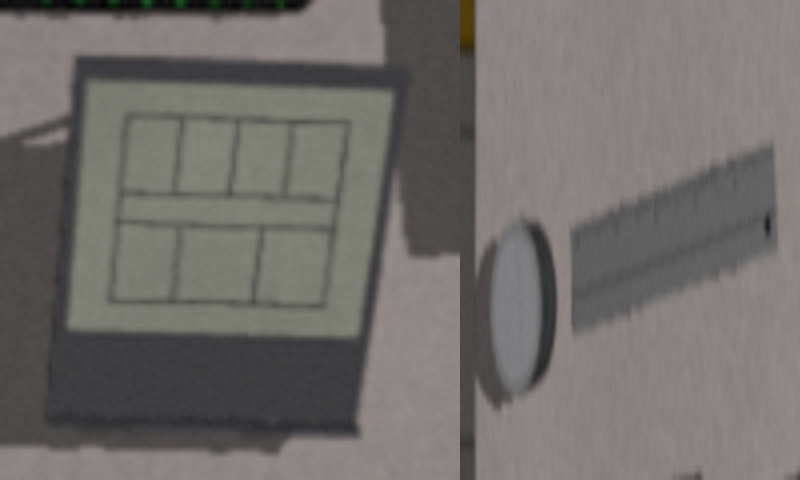

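Crops: in the top view the board's corners are at about (394,134), (477,137), (387,226) and (464,228), with the lip along the bottom. The ruler is clear of everything except the tin. Next come the exact ruler and board poses.

```bash
cat > m2.py <<'E'
from h import *
import pickle
t=pickle.load(open('top0.pkl','rb'));s=pickle.load(open('scene0.pkl','rb'))
def ruler(c,box,lo,hi,z=.003):
    g=cv2.GaussianBlur(cv2.cvtColor(c['frame'],cv2.COLOR_BGR2GRAY),(3,3),0)
    m=np.zeros_like(g);x0,y0,x1,y1=box;m[y0:y1,x0:x1]=((g>lo)&(g<hi))[y0:y1,x0:x1]
    m=cv2.morphologyEx(m,cv2.MORPH_CLOSE,np.ones((5,5)))
    cs=max(cv2.findContours(m,0,2)[0],key=cv2.contourArea)[:,0].astype(float)
    w=onplane(c,cs,z)[:,:2]
    (a,b),(W,H),an=cv2.minAreaRect((w*1000).astype(np.float32))
    bx=cv2.boxPoints(((a,b),(W,H),an)); e=bx[1]-bx[0] if np.linalg.norm(bx[1]-bx[0])>np.linalg.norm(bx[2]-bx[1]) else bx[2]-bx[1]
    e*=np.sign(e[1]);e/=np.linalg.norm(e)
    return np.array([a,b])/1000,(W,H),e,np.degrees(np.arctan2(-e[0],e[1]))
if __name__=='__main__':
    print('top',ruler(t,(205,235,335,285),50,113)); print('scene',ruler(s,(298,205,400,262),60,125))
    P=cloud(t);Q=cloud(s)
    c0=np.array([.6801,-.3064,.1293])
    mp=np.zeros((480,640),bool);mp[145:195,402:462]=1
    B=np.r_[P[mp]]
    for nm,C in (('top',P),('scene',Q)):
        V=C[np.isfinite(C[...,0])&(np.linalg.norm(C-c0,axis=-1)<.16)]
        n=np.array([-np.sin(np.radians(33)),.0165,np.cos(np.radians(33))]);n/=np.linalg.norm(n)
        for _ in range(4):
            F=V[abs((V-c0)@n)<.02 if _==0 else abs((V-F.mean(0))@n)<.006]
            n=np.linalg.svd(F-F.mean(0))[2][2];n*=np.sign(n[2])
        f=F.mean(0)
        (r),(wh),an=cv2.minAreaRect((np.c_[(F-f)@np.cross([0,1,0],n),F[:,1]]*1000).astype(np.float32))
        print(nm,len(F),f,n,'tilt',np.degrees(np.arccos(n[2])),wh,an, 'std',np.std((F-f)@n))
        h=n.copy();h[2]=0;h/=np.linalg.norm(h);y=np.cross([0,0,1],-h);x=np.cross(y,n)
        L=V[((V-f)@n>.007)&((V-f)@n<.02)&((V-f)@x<-.05)]
        print(' yaw from normal',np.degrees(np.arctan2(-y[0],y[1])),'lip pts',len(L),'x pct',np.percentile((L-f)@x,[5,25,50,75,95]),'slope',np.polyfit((L-f)@y,(L-f)@x,1))
        print(' face x rng',np.percentile((F-f)@x,[.5,99.5]),'y rng',np.percentile((F-f)@y,[.5,99.5]),'z55 at x',(.055-f[2])/x[2], 'x',x,'y',y)
        cor={'top':[(394,134.2),(476.7,137.5)],'scene':[]}[nm]
        o=c['W'][:3,3] if 0 else None
        if cor:
            o,d=ray(t,cor+[(387.,224.),(464,226.5)])
            p=o+d*(((f-o)@n)/(d@n))[:,None];print(' corners',p, 'in xy',np.c_[(p-f)@x,(p-f)@y])
E
python3 m2.py
```

```text
top (array([0.4818, 0.064 ]), (43.17808532714844, 260.78582763671875), array([-0.1208,  0.9927], dtype=float32), np.float32(6.937533))
scene (array([0.5127, 0.0876]), (115.1610336303711, 308.3858947753906), array([-0.126,  0.992], dtype=float32), np.float32(7.2391386))
top 7229 [ 0.6597 -0.3054  0.1159] [-0.5454  0.0166  0.838 ] tilt 33.07172847088603 (180.70547485351562, 222.42626953125) 88.53384399414062 std 0.002271251265493506
 yaw from normal -1.739412413084409 lip pts 203 x pct [-0.1147 -0.1129 -0.1114 -0.1104 -0.109 ] slope [ 0.0183 -0.111 ]
 face x rng [-0.112   0.1041] y rng [-0.0895  0.0885] z55 at x -0.1116710812525051 x [ 0.8376 -0.0254  0.5457] y [ 0.0304  0.9995 -0.    ]
 corners [[ 0.7489 -0.2203  0.1723]
 [ 0.7429 -0.3976  0.1719]
 [ 0.567  -0.2153  0.0538]
 [ 0.5605 -0.3937  0.0531]] in xy [[ 0.1033  0.0878]
 [ 0.1026 -0.0896]
 [-0.1139  0.0873]
 [-0.1151 -0.0913]]
scene 2845 [ 0.6616 -0.3127  0.118 ] [-0.5318  0.013   0.8468] tilt 32.13469318439844 (180.4034881591797, 226.09767150878906) 88.82583618164062 std 0.0016242930404373665
 yaw from normal -1.4012838015119258 lip pts 237 x pct [-0.1197 -0.1173 -0.1159 -0.1143 -0.1128] slope [ 0.003 -0.116]
 face x rng [-0.1195  0.1016] y rng [-0.085   0.0933] z55 at x -0.11845073821032857 x [ 0.8465 -0.0207  0.5319] y [ 0.0245  0.9997 -0.    ]
```

```bash
cat > d.py <<'E'
import sys
from h import *
# usage: d.py x y z [jx jy jz  (wanted tool y)  zx zy zz (wanted tool z)]
a=list(map(float,sys.argv[1:]));s=manip.get_state();M=R.from_quat(s['tool_rot']);p=np.array(s['tcp_pos'])
print('t',s['clock'],'pos',p,'x',M.apply([1,0,0]),'y',M.apply([0,1,0]),'z',M.apply([0,0,1]),'F',s['ft_force'],'w',round(s['width'],4),'j',s['joint_positions'])
if len(a)>=3: print('shift tool',M.inv().apply(np.array(a[:3])-p),'dist',np.linalg.norm(np.array(a[:3])-p))
if len(a)>=6:
    z=np.array(a[6:9]) if len(a)>=9 else np.array([0,0,-1.]);z/=np.linalg.norm(z)
    for sg in (1,-1):
        y=sg*np.array(a[3:6]);y-=z*(y@z);y/=np.linalg.norm(y)
        N=R.from_matrix(np.c_[np.cross(y,z),y,z]);r=(M.inv()*N).as_rotvec()
        print('turn',sg,r,'shift after turn',N.inv().apply(np.array(a[:3])-p))
E
python3 d.py 0.4585 0.2388 0.2218
```

```text
t 0.15 pos [0.1874 0.5697 0.2218] x [-0.9499  0.3124  0.0001] y [ 0.3124  0.9499 -0.0015] z [-0.0006 -0.0014 -1.    ] F [ 0.6943  0.0008 -0.7304] w 0.0877 j [ 1.1963  0.0917  1.2316  0.      1.8198 -0.0567]
shift tool [-0.3609 -0.2297  0.0003] dist 0.427810884902621
```

Call:
step_arm(
  series=[
    [-0.03, -0.019, 0, 0, 0, 0],
    [-0.03, -0.019, 0, 0, 0, 0],
    [-0.03, -0.019, 0, 0, 0, 0],
    [-0.03, -0.019, 0, 0, 0, 0],
    [-0.03, -0.019, 0, 0, 0, 0],
    [-0.03, -0.019, 0, 0, 0, 0],
    [-0.03, -0.019, 0, 0, 0, 0],
    [-0.03, -0.019, 0, 0, 0, 0],
    [-0.03, -0.019, 0, 0, 0, 0],
    [-0.03, -0.019, 0, 0, 0, 0],
    [-0.03, -0.019, 0, 0, 0, 0],
    [-0.03, -0.02, 0, 0, 0, 0],
    [0, 0, 0, 0, 0, 0],
  ],
  fingers=0,
  squeeze=20,
)

```text
clock: 1.45
tcp_pos: [0.4658, 0.2266, 0.2158]
tool_rot: [0.156, 0.988, -0.005, -0.003]
ft_force: [-0.6, 0.8, 0.1]
width: 0.0879
```

```bash
python3 d.py 0.4585 0.2388 0.035; python3 - <<'E'
from h import *
c=cap('wrist');P=cloud(c)
m=(P[...,2]>.07)&(P[...,2]<.13)&(np.hypot(P[...,0]-.4585,P[...,1]-.2388)<.06)
q=P[m];print(len(q),np.nanmedian(q,0),np.nanpercentile(q,[1,99],axis=0))
cv2.imwrite('pics/w1.png',c['frame'])
E
```

```text
t 1.45 pos [0.4658 0.2266 0.2158] x [-0.9512  0.3084  0.0035] y [ 0.3084  0.9512 -0.01  ] z [-0.0064 -0.0085 -0.9999] F [-0.5661  0.8411  0.1437] w 0.0879 j [ 0.3907 -0.1221  1.4539 -0.0056  1.819  -0.8679]
shift tool [0.01   0.0112 0.1807] dist 0.1813394051086802
6355 [0.4545 0.244  0.0956] [[0.4265 0.2149 0.0725]
 [0.4856 0.2722 0.0973]]
```

Call:
step_arm(
  series=[
    [0.012, 0.01, 0.0, 0, 0, 0],
    [0, 0, 0.03, 0, 0, 0],
    [0, 0, 0.03, 0, 0, 0],
    [0, 0, 0.03, 0, 0, 0],
    [0, 0, 0.03, 0, 0, 0],
    [0, 0, 0.03, 0, 0, 0],
    [0, 0, 0.025, 0, 0, 0],
    [0, 0, 0, 0, 0, 0],
  ],
)

```text
clock: 2.3
tcp_pos: [0.4446, 0.2568, 0.0367]
tool_rot: [0.148, 0.989, -0.0, -0.003]
ft_force: [-0.0, -0.8, -0.8]
width: 0.088
```

Call:
step_arm(
  series=[
    [0, 0, 0, 0, 0, 0],
    [0, 0, 0, 0, 0, 0],
    [0, 0, 0, 0, 0, 0],
    [0, 0, 0, 0, 0, 0],
    [0, 0, 0, 0, 0, 0],
    [0, 0, 0, 0, 0, 0],
  ],
  fingers=255,
  squeeze=20,
)

```text
clock: 2.9
tcp_pos: [0.4446, 0.2611, 0.0426]
tool_rot: [0.146, 0.989, 0.002, -0.001]
ft_force: [0.6, -0.1, -2.2]
width: 0.0569
```

```bash
python3 d.py 0.30 0.21 0.07
```

```text
t 2.9 pos [0.4446 0.2611 0.0426] x [-0.9572  0.2894  0.0022] y [0.2894 0.9572 0.0033] z [-0.0012  0.0038 -1.    ] F [ 0.5774 -0.0993 -2.2294] w 0.0569 j [ 0.4623 -0.0971  1.7386  0.0039  1.4995 -0.8152]
shift tool [ 0.1237 -0.0906 -0.0274] dist 0.15576640738308292
```

Call:
step_arm(
  series=[
    [0, 0, 0, 0, 0, 0],
    [0, 0, 0, 0, 0, 0],
    [0, 0, 0, 0, 0, 0],
    [0, 0, 0, 0, 0, 0],
  ],
  fingers=0,
)

```text
clock: 3.3
tcp_pos: [0.4457, 0.2612, 0.0439]
tool_rot: [0.147, 0.989, 0.003, 0.0]
ft_force: [-0.2, -1.1, -0.6]
width: 0.0855
```

```bash
cat > tin.py <<'E'
from h import *
P=cloud(cap('top'));m=(P[...,2]>.08)&(P[...,2]<.105)&(P[...,0]>.25)&(P[...,0]<.55)&(P[...,1]>.1)&(P[...,1]<.32)
q=P[m];print('tin top view',m.sum(),np.nanmean(q,0),np.nanpercentile(q,[2,98],axis=0))
P=cloud(cap('scene'));m=(P[...,2]>.02)&(P[...,2]<.09)&(np.hypot(P[...,0]-.457,P[...,1]-.239)<.06)
q=P[m];print('scene',m.sum(),np.nanpercentile(q,[2,50,98],axis=0))
c=cap('wrist');print('wristcam',c['W'][:3,3]);P=cloud(c);m=(P[...,2]>.085)&(P[...,2]<.105)&(np.hypot(P[...,0]-.457,P[...,1]-.239)<.08);q=P[m];print('wrist',m.sum(),np.nanmean(q,0),np.nanpercentile(q,[2,98],axis=0))
cv2.imwrite('pics/w2.png',c['frame'])
E
python3 tin.py; python3 d.py .4575 .24 .038;sleep 0;python3 d.py
```

```text
tin top view 221 [0.4812 0.2485 0.0949] [[0.4663 0.2265 0.083 ]
 [0.4954 0.2745 0.1013]]
scene 734 [[0.4251 0.207  0.0222]
 [0.4808 0.2309 0.0595]
 [0.4947 0.2722 0.0889]]
wristcam [0.3653 0.2864 0.2062]
wrist 20983 [0.4511 0.2608 0.0949] [[0.4198 0.2158 0.0859]
 [0.4839 0.3154 0.1034]]
t 3.45 pos [0.4455 0.2612 0.0437] x [-0.957   0.2902  0.0006] y [0.2902 0.957  0.005 ] z [ 0.0008  0.0049 -1.    ] F [ 0.432  -0.3542 -0.6517] w 0.0878 j [ 0.4616 -0.0977  1.7371  0.004   1.4993 -0.8151]
shift tool [-0.0176 -0.0168  0.0056] dist 0.02496887856439813
t 3.45 pos [0.4455 0.2612 0.0437] x [-0.957   0.2902  0.0006] y [0.2902 0.957  0.005 ] z [ 0.0008  0.0049 -1.    ] F [ 0.432  -0.3542 -0.6517] w 0.0878 j [ 0.4616 -0.0977  1.7371  0.004   1.4993 -0.8151]
```

View pics/w2.png

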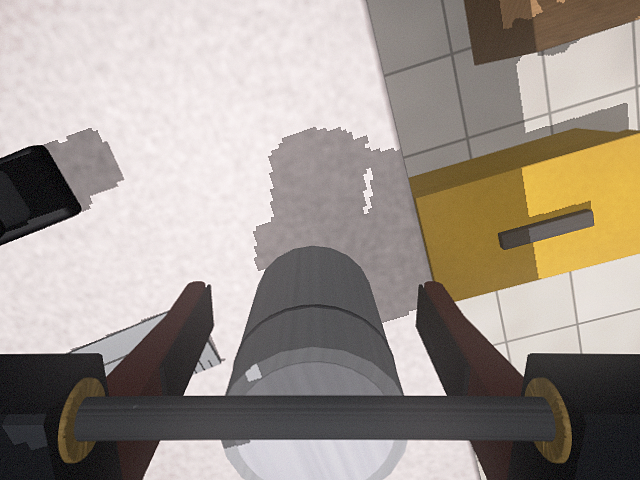

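Call:
step_arm(
  series=[
    [-0.012, -0.002, 0.003, 0, 0, 0],
    [-0.011, -0.002, 0.003, 0, 0, 0],
    [0, 0, 0, 0, 0, 0],
  ],
)

```text
clock: 3.75
tcp_pos: [0.4683, 0.2498, 0.0372]
tool_rot: [0.146, 0.989, 0.002, 0.0]
ft_force: [-1.4, -0.2, 0.0]
width: 0.0875
```

```bash
python3 d.py .467 .251 .038;python3 - <<'E'
from h import *
P=cloud(cap('top'));m=(P[...,2]>.085)&(P[...,2]<.105)&(P[...,0]>.4)&(P[...,0]<.55)&(P[...,1]>.18)&(P[...,1]<.3)
q=P[m];print(m.sum(),np.nanpercentile(q,[2,98],axis=0))
E
```

```text
t 3.75 pos [0.4683 0.2498 0.0372] x [-0.9571  0.2896 -0.0001] y [0.2896 0.9571 0.005 ] z [ 0.0015  0.0048 -1.    ] F [-1.3541 -0.1938  0.011 ] w 0.0875 j [ 0.4234 -0.0542  1.7077  0.0038  1.4848 -0.8538]
shift tool [ 0.0016  0.0008 -0.0008] dist 0.0019340682936185287
0 [nan nan nan]
  return np.nanmean(a, axis, out=out, keepdims=keepdims)
```

Accurate this time. Closing on the tin.

Call:
step_arm(
  series=[
    [0, 0, 0, 0, 0, 0],
    [0, 0, 0, 0, 0, 0],
    [0, 0, 0, 0, 0, 0],
    [0, 0, 0, 0, 0, 0],
    [0, 0, 0, 0, 0, 0],
    [0, 0, 0, 0, 0, 0],
  ],
  fingers=255,
  squeeze=20,
)

```text
clock: 4.4
tcp_pos: [0.4678, 0.2502, 0.0372]
tool_rot: [0.146, 0.989, 0.003, 0.0]
ft_force: [0.0, -1.2, -1.1]
width: 0.0611
```

```bash
python3 d.py .30 .21 .09
```

```text
t 4.4 pos [0.4678 0.2502 0.0372] x [-0.9571  0.2896  0.0005] y [0.2896 0.9571 0.0054] z [ 0.0011  0.0053 -1.    ] F [ 0.001  -1.2303 -1.13  ] w 0.0611 j [ 0.4242 -0.0547  1.7082  0.0044  1.4849 -0.8531]
shift tool [ 0.149  -0.0868 -0.0532] dist 0.18045368980949383
```

Call:
step_arm(
  series=[
    [0, 0, -0.02, 0, 0, 0],
    [0, 0, -0.02, 0, 0, 0],
    [0.02, -0.012, 0, 0, 0, 0],
    [0.025, -0.015, 0, 0, 0, 0],
    [0.025, -0.015, 0, 0, 0, 0],
    [0.025, -0.015, 0, 0, 0, 0],
    [0.025, -0.015, 0, 0, 0, 0],
    [0.02, -0.011, 0, 0, 0, 0],
    [0.01, -0.004, 0, 0, 0, 0],
    [0, 0, 0, 0, 0, 0],
  ],
)

```text
clock: 5.4
tcp_pos: [0.2892, 0.2071, 0.0736]
tool_rot: [0.146, 0.989, -0.0, -0.004]
ft_force: [-0.4, 0.5, -3.2]
width: 0.0611
```

```bash
python3 d.py .30 .21 .038 .2896 .9571 0
```

```text
t 5.4 pos [0.2892 0.2071 0.0736] x [-0.9572  0.2893  0.0087] y [ 0.2893  0.9572 -0.0018] z [-0.0088  0.0007 -1.    ] F [-0.3913  0.4823 -3.1887] w 0.0611 j [ 0.5206 -0.5947  2.0696  0.0051  1.6741 -0.7561]
shift tool [-0.0098  0.006   0.0355] dist 0.03727497810643448
turn 1 [-0.0018 -0.0087  0.0003] shift after turn [-0.0095  0.0059  0.0356]
turn -1 [ 0.0136 -0.0029 -3.1412] shift after turn [ 0.0095 -0.0059  0.0356]
```

Call:
step_arm(
  series=[
    [-0.005, 0.0, 0.015, 0, -0.008, 0],
    [0, 0, 0.015, 0, 0, 0],
    [0, 0, 0.004, 0, 0, 0],
    [0, 0, 0, 0, 0, 0],
  ],
)

```text
clock: 5.8
tcp_pos: [0.2946, 0.2057, 0.0376]
tool_rot: [0.146, 0.989, -0.001, -0.0]
ft_force: [-0.7, 0.7, -2.7]
width: 0.0614
```

```bash
python3 d.py .29 .207 .0372 .2896 .9571 0
```

```text
t 5.8 pos [0.2946 0.2057 0.0376] x [-0.9573  0.289   0.0005] y [ 0.289   0.9573 -0.0019] z [-0.001  -0.0017 -1.    ] F [-0.6563  0.7158 -2.6738] w 0.0614 j [ 0.5157 -0.5744  2.1204 -0.001   1.5974 -0.7619]
shift tool [ 0.0048 -0.      0.0004] dist 0.00477548514333352
turn 1 [-0.0019 -0.0005  0.0006] shift after turn [ 0.0048 -0.      0.0004]
turn -1 [ 0.0008 -0.0031 -3.141 ] shift after turn [-0.0048  0.      0.0004]
```

Call:
step_arm(
  series=[
    [0, 0, 0.001, 0, 0, 0],
    [0, 0, 0, 0, 0, 0],
    [0, 0, 0, 0, 0, 0],
    [0, 0, 0, 0, 0, 0],
    [0, 0, 0, 0, 0, 0],
  ],
  fingers=0,
)

```text
clock: 6.3
tcp_pos: [0.2963, 0.2066, 0.0394]
tool_rot: [0.146, 0.989, 0.0, 0.001]
ft_force: [0.6, -0.5, -0.2]
width: 0.0877
```

Call:
step_arm(
  series=[
    [0, 0, -0.02, 0, 0, 0],
    [0, 0, -0.03, 0, 0, 0],
    [0, 0, -0.04, 0, 0, 0],
    [0, 0, -0.04, 0, 0, 0],
    [0, 0, 0, 0, 0, 0],
  ],
)

```text
clock: 6.8
tcp_pos: [0.2952, 0.2061, 0.1736]
tool_rot: [0.146, 0.989, -0.0, 0.0]
ft_force: [0.0, -0.1, 0.9]
width: 0.0876
```

```bash
python3 d.py .4745 .1235 .16 .9927 .1208 0; python3 - <<'E'
from m2 import *
c=cap('top');print(ruler(c,(205,235,335,285),50,113));P=cloud(c)
m=(P[...,2]>.085)&(P[...,2]<.105)&(P[...,0]>.2)&(P[...,0]<.45)&(P[...,1]>.13)&(P[...,1]<.3)
q=P[m];print(m.sum(),np.nanpercentile(q,[2,98],axis=0)); cv2.imwrite('pics/top1.png',c['frame'])
E
```

```text
t 6.8 pos [0.2952 0.2061 0.1736] x [-0.9572  0.2893 -0.0008] y [ 0.2893  0.9572 -0.0001] z [ 0.0007 -0.0003 -1.    ] F [ 0.029  -0.0662  0.8595] w 0.0876 j [ 0.5156 -0.5855  1.887  -0.0007  1.8396 -0.7619]
shift tool [-0.1955 -0.0272  0.0137] dist 0.19789876313605761
turn 1 [0.0004 0.0008 1.1562] shift after turn [-0.1037  0.168   0.0136]
turn -1 [-0.0009  0.0004 -1.9854] shift after turn [ 0.1037 -0.168   0.0136]
(array([0.4816, 0.064 ]), (41.25496292114258, 260.4299011230469), array([-0.1143,  0.9934], dtype=float32), np.float32(6.5644436))
327 [[0.2801 0.1771 0.0882]
 [0.3204 0.2343 0.1003]]
```

Call:
step_arm(
  series=[
    [-0.03, -0.005, 0, 0, 0, 0],
    [-0.04, -0.005, 0, 0, 0, 0],
    [-0.04, -0.005, 0, 0, 0, 0],
    [-0.04, -0.005, 0, 0, 0, 0],
    [-0.03, -0.005, 0, 0, 0, 0],
    [-0.015, -0.002, 0, 0, 0, 0],
    [0, 0, 0, 0, 0, 0.13],
    [0, 0, 0, 0, 0, 0.13],
    [0, 0, 0, 0, 0, 0.13],
    [0, 0, 0, 0, 0, 0.13],
    [0, 0, 0, 0, 0, 0.13],
    [0, 0, 0, 0, 0, 0.13],
    [0, 0, 0, 0, 0, 0.13],
    [0, 0, 0, 0, 0, 0.13],
    [0, 0, 0, 0, 0, 0.11],
    [0, 0, 0, 0, 0, 0],
  ],
)

```text
clock: 8.45
tcp_pos: [0.4724, 0.118, 0.1441]
tool_rot: [0.677, 0.735, -0.014, -0.011]
ft_force: [0.9, -0.1, -0.6]
width: 0.0878
```

```bash
python3 d.py .4745 .1235 .05 .9927 .1175 0; python3 - <<'E'
from h import *
c=cap('wrist'); cv2.imwrite('pics/w3.png',c['frame']);P=cloud(c)
g=c['frame'].mean(2);m=(P[...,2]<.012)&(P[...,2]>-.02)&(g<125)&(P[...,1]>.08)&(P[...,1]<.23)&(abs(P[...,0]-.476)<.05)
print(m.sum(), np.nanmedian(P[m],0))
E
```

```text
t 8.45 pos [0.4724 0.118  0.1441] x [-0.0819  0.9966 -0.0037] y [ 0.996   0.0817 -0.0352] z [-0.0348 -0.0066 -0.9994] F [ 0.889  -0.0822 -0.617 ] w 0.0878 j [ 0.1752 -0.1835  1.6361 -0.0004  1.7244  0.0932]
shift tool [0.0057 0.0059 0.0939] dist 0.09426033355851487
turn 1 [-0.0353  0.0031 -0.0359] shift after turn [0.0052 0.0028 0.0941]
turn -1 [0.0048 0.0548 3.1052] shift after turn [-0.0052 -0.0028  0.0941]
1348 [0.4774 0.2176 0.0007]
```

View pics/w3.png

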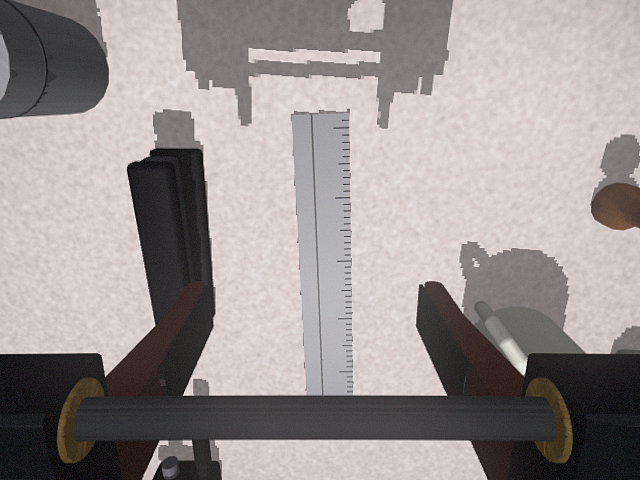

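```bash
python3 - <<'E'
from h import *
c=cap('wrist')
p=onplane(c,[(292,113),(349,110),(307,394),(353,394)],.003);print(p)
e=(p[0]+p[1])/2;m=(p[2]+p[3])/2;d=(e-m)/np.linalg.norm(e-m);print('end',e,'dir',d,'mid',e-.13*d,'width',np.linalg.norm(p[0]-p[1]))
import pickle;t=pickle.load(open('top0.pkl','rb'))
print('end corner heights', tri(c,(292,113),t,(214,276)), tri(c,(349,110),t,(214,261)))
q=e-.068*d;print('grip',q)
E
python3 d.py .4745 .1235 .144 .9935 .115 0
```

```text
[[ 0.4456  0.1922  0.003 ]
 [ 0.4848  0.1975  0.003 ]
 [ 0.4747 -0.0394  0.003 ]
 [ 0.5139 -0.0349  0.003 ]]
end [0.4652 0.1949 0.003 ] dir [-0.1244  0.9922  0.    ] mid [0.4814 0.0659 0.003 ] width 0.03948604307234301
end corner heights (array([0.4472, 0.1918, 0.0037]), np.float64(0.0030002264859780277)) (array([ 0.4852,  0.1968, -0.0233]), np.float64(0.001549500895653357))
grip [0.4737 0.1274 0.003 ]
t 8.55 pos [0.4724 0.118  0.1443] x [-0.086   0.9963 -0.0035] y [ 0.9957  0.0858 -0.0351] z [-0.0346 -0.0065 -0.9994] F [0.3019 0.8194 0.3578] w 0.0878 j [ 0.1752 -0.1835  1.6356 -0.0004  1.7247  0.0892]
shift tool [0.0053 0.0026 0.0002] dist 0.005870685245253749
turn 1 [-0.0351  0.003  -0.0292] shift after turn [0.0052 0.0027 0.0003]
turn -1 [0.0047 0.0547 3.1119] shift after turn [-0.0052 -0.0027  0.0003]
```

Call:
step_arm(
  series=[
    [0.008, 0.002, 0, -0.035, 0.003, -0.037],
    [0, 0, 0.03, 0, 0, 0],
    [0, 0, 0.03, 0, 0, 0],
    [0, 0, 0.03, 0, 0, 0],
    [0, 0, 0.02, 0, 0, 0],
    [0, 0, 0, 0, 0, 0],
  ],
)

```text
clock: 9.15
tcp_pos: [0.4737, 0.1265, 0.0298]
tool_rot: [0.655, 0.755, 0.001, 0.001]
ft_force: [-0.3, 0.3, 0.1]
width: 0.088
```

```bash
python3 d.py .4738 .127 .003 .9925 .122 0
```

```text
t 9.15 pos [0.4737 0.1265 0.0298] x [-0.1414  0.9899  0.0003] y [0.9899 0.1414 0.0025] z [ 0.0024  0.0007 -1.    ] F [-0.3417  0.2931  0.0711] w 0.088 j [ 0.1915 -0.1604  1.8198  0.0002  1.4797  0.0496]
shift tool [0.0004 0.0001 0.0268] dist 0.026755940521980867
turn 1 [ 0.0025 -0.0003  0.0196] shift after turn [0.0005 0.0002 0.0268]
turn -1 [ 0.0005  0.0039 -3.122 ] shift after turn [-0.0005 -0.0002  0.0268]
```

Call:
step_arm(
  series=[
    [0, 0, 0.015, 0.002, 0, 0.02],
    [0, 0, 0.008, 0, 0, 0],
    [0, 0, 0.002, 0, 0, 0],
    [0, 0, 0, 0, 0, 0],
  ],
)

```text
clock: 9.55
tcp_pos: [0.4749, 0.1268, 0.0051]
tool_rot: [0.662, 0.749, 0.001, 0.001]
ft_force: [0.3, -0.9, -0.1]
width: 0.0883
```

Call:
step_arm(
  series=[
    [0, 0, 0.0015, 0, 0, 0],
    [0, 0, 0, 0, 0, 0],
  ],
)

```text
clock: 9.75
tcp_pos: [0.4758, 0.1269, 0.0049]
tool_rot: [0.662, 0.749, 0.002, 0.001]
ft_force: [-0.0, 0.6, 0.2]
width: 0.088
```

```bash
python3 d.py .4738 .127 .001 .9925 .122 0
```

```text
t 9.75 pos [0.4758 0.1269 0.0049] x [-0.1234  0.9924  0.0007] y [0.9923 0.1234 0.0052] z [ 0.0051  0.0013 -1.    ] F [-0.009   0.6343  0.22  ] w 0.088 j [ 0.1914 -0.1363  1.8439  0.0003  1.4288  0.0677]
shift tool [ 0.0003 -0.002   0.0038] dist 0.004344914970852808
turn 1 [ 0.0052 -0.0007  0.0014] shift after turn [ 0.0003 -0.002   0.0039]
turn -1 [ 0.0011  0.0082 -3.1402] shift after turn [-0.0003  0.002   0.0039]
```

Call:
step_arm(
  series=[
    [0, -0.002, 0.003, 0.005, 0, 0],
    [0, 0, 0.001, 0, 0, 0],
  ],
)

```text
clock: 9.95
tcp_pos: [0.4744, 0.1268, 0.0017]
tool_rot: [0.662, 0.749, 0.001, 0.0]
ft_force: [0.1, 0.4, -0.9]
width: 0.0879
```

```bash
python3 d.py .4738 .127 .001 .9925 .122 0
```

```text
t 9.95 pos [0.4744 0.1268 0.0017] x [-0.1235  0.9923  0.0008] y [0.9923 0.1235 0.0019] z [ 0.0018  0.001  -1.    ] F [ 0.1322  0.4499 -0.8778] w 0.0879 j [ 0.1914 -0.1341  1.8476  0.0007  1.4261  0.0675]
shift tool [ 0.0003 -0.0006  0.0007] dist 0.0009908319122586035
turn 1 [ 0.0019 -0.0008  0.0015] shift after turn [ 0.0003 -0.0006  0.0007]
turn -1 [ 0.0013  0.003  -3.1401] shift after turn [-0.0003  0.0006  0.0007]
```

Call:
step_arm(
  series=[
    [0, 0, 0.001, 0, 0, 0],
    [0, 0, 0, 0, 0, 0],
    [0, 0, 0, 0, 0, 0],
    [0, 0, 0, 0, 0, 0],
    [0, 0, 0, 0, 0, 0],
    [0, 0, 0, 0, 0, 0],
    [0, 0, 0, 0, 0, 0],
  ],
  fingers=255,
  squeeze=10,
)

```text
clock: 10.65
tcp_pos: [0.4745, 0.1268, 0.0008]
tool_rot: [0.662, 0.75, 0.001, 0.0]
ft_force: [-0.8, -0.4, 0.5]
width: 0.0398
```

```bash
python3 d.py .4525 .302 .0015 .9925 .122 0
```

```text
t 10.65 pos [0.4745 0.1268 0.0008] x [-0.1235  0.9923  0.0008] y [0.9923 0.1235 0.0022] z [ 0.0021  0.0011 -1.    ] F [-0.7864 -0.3622  0.4932] w 0.0398 j [ 0.1915 -0.1332  1.8486  0.0007  1.424   0.0675]
shift tool [ 0.1765 -0.0002 -0.0006] dist 0.1765361449631398
turn 1 [ 0.0022 -0.0008  0.0015] shift after turn [ 0.1765 -0.0005 -0.0007]
turn -1 [ 0.0013  0.0034 -3.1401] shift after turn [-0.1765  0.0005 -0.0007]
```

Call:
step_arm(
  series=[
    [0.01, 0, -0.0005, 0, 0, 0],
    [0.015, 0, 0, 0, 0, 0],
    [0.015, 0, 0, 0, 0, 0],
    [0.015, 0, 0, 0, 0, 0],
    [0, 0, 0, 0, 0, 0],
  ],
)

```text
clock: 11.15
tcp_pos: [0.4668, 0.1851, 0.0009]
tool_rot: [0.663, 0.749, 0.001, -0.0]
ft_force: [0.2, 0.4, -1.1]
width: 0.0395
```

```bash
python3 d.py .4525 .302 .0015 .9925 .122 0
```

```text
t 11.15 pos [0.4668 0.1851 0.0009] x [-0.1219  0.9925  0.0017] y [0.9925 0.1219 0.0013] z [ 0.0011  0.0018 -1.    ] F [ 0.2491  0.4141 -1.1202] w 0.0395 j [ 0.3087 -0.1019  1.8196  0.0014  1.4223  0.1863]
shift tool [ 0.1178  0.0001 -0.0004] dist 0.11782144079805765
turn 1 [ 0.0013 -0.0017 -0.0001] shift after turn [ 0.1178  0.0001 -0.0006]
turn -1 [-0.0026 -0.002   3.1415] shift after turn [-0.1178 -0.0001 -0.0006]
```

Call:
step_arm(
  series=[
    [0.01, 0, 0, 0, 0, 0],
    [0.015, 0, 0, 0, 0, 0],
    [0.015, 0, 0, 0, 0, 0],
    [0.01, 0, 0, 0, 0, 0],
    [0, 0, 0, 0, 0, 0],
  ],
)

```text
clock: 11.65
tcp_pos: [0.46, 0.2384, 0.0008]
tool_rot: [0.663, 0.749, 0.001, -0.0]
ft_force: [-0.7, -0.3, -0.8]
width: 0.0396
```

```bash
python3 d.py .4525 .302 .0015 .9925 .122 0
```

```text
t 11.65 pos [0.46   0.2384 0.0008] x [-0.1213  0.9926  0.0016] y [0.9926 0.1213 0.001 ] z [ 0.0008  0.0017 -1.    ] F [-0.6864 -0.3052 -0.7631] w 0.0396 j [ 0.4116 -0.0573  1.7777  0.0012  1.4198  0.2898]
shift tool [ 0.0641  0.0003 -0.0006] dist 0.06405570284119148
turn 1 [ 0.001  -0.0016 -0.0007] shift after turn [ 0.0641  0.0003 -0.0007]
turn -1 [-0.0025 -0.0015  3.1409] shift after turn [-0.0641 -0.0003 -0.0007]
```

Call:
step_arm(
  series=[
    [0.01, 0, 0, 0, 0, 0],
    [0.015, 0, 0, 0, 0, 0],
    [0.015, 0, 0, 0, 0, 0],
    [0.015, 0, 0, 0, 0, 0],
    [0.005, 0, 0, 0, 0, 0],
    [0, 0, 0, 0, 0, 0],
    [0, 0, 0, 0, 0, 0],
    [0, 0, 0, 0, 0, 0],
  ],
)

```text
clock: 12.45
tcp_pos: [0.4521, 0.3033, 0.0008]
tool_rot: [0.663, 0.749, 0.001, -0.0]
ft_force: [0.4, 0.2, -0.9]
width: 0.0398
```

```bash
python3 d.py .4525 .302 .0015 .9925 .122 0; python3 - <<'E'
from h import *
c=cap('wrist'); cv2.imwrite('pics/w4.png',c['frame'])
E
```

```text
t 12.45 pos [0.4521 0.3033 0.0008] x [-0.1218  0.9926  0.0009] y [0.9926 0.1218 0.001 ] z [ 0.0008  0.001  -1.    ] F [ 0.3941  0.1528 -0.8819] w 0.0398 j [0.5281 0.0141 1.7074 0.0005 1.4189 0.406 ]
shift tool [-0.0013  0.0003 -0.0007] dist 0.0015440920690221887
turn 1 [ 0.001  -0.0009 -0.0002] shift after turn [-0.0013  0.0003 -0.0007]
turn -1 [-0.0014 -0.0015  3.1414] shift after turn [ 0.0013 -0.0003 -0.0007]
```

View pics/w4.png

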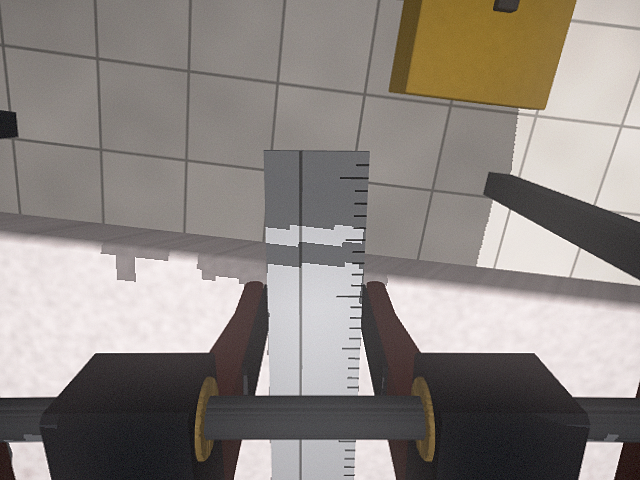

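```bash
python3 - <<'E'
from h import *
c=cap('wrist')
p=onplane(c,[(264,151),(369,151)],.003);print('end',p,p.mean(0))
print('edge',onplane(c,[(0,236),(120,252),(240,272),(520,292)],0))
E
```

```text
end [[0.4255 0.3676 0.003 ]
 [0.4648 0.3724 0.003 ]] [0.4451 0.37   0.003 ]
edge [[0.3229 0.3202 0.    ]
 [0.3701 0.319  0.    ]
 [0.4195 0.316  0.    ]
 [0.5382 0.3214 0.    ]]
```

Call:
step_arm(
  series=[
    [0, 0, 0, 0, 0, 0],
    [0, 0, 0, 0, 0, 0],
    [0, 0, 0, 0, 0, 0],
    [0, 0, 0, 0, 0, 0],
    [0, 0, -0.006, 0, 0, 0],
    [0.02, 0, 0, 0, 0, 0],
    [0.02, 0, 0, 0, 0, 0],
    [0.003, 0, 0, 0, 0, 0],
    [0, 0, 0, 0, 0, 0],
  ],
  fingers=0,
)

```text
clock: 13.45
tcp_pos: [0.4481, 0.3454, 0.0093]
tool_rot: [0.664, 0.748, 0.001, 0.001]
ft_force: [-0.4, -0.0, 0.7]
width: 0.0876
```

```bash
python3 d.py .4475 .350 -.0155 .9926 .122 0
```

```text
t 13.45 pos [0.4481 0.3454 0.0093] x [-0.1187  0.9929  0.001 ] y [0.9929 0.1187 0.0029] z [ 0.0027  0.0014 -1.    ] F [-0.4308 -0.0005  0.7309] w 0.0876 j [ 0.5968  0.0621  1.6423 -0.0004  1.4342  0.4779]
shift tool [ 0.0046 -0.0001  0.0248] dist 0.02524549810492336
turn 1 [ 0.0029 -0.001  -0.0033] shift after turn [ 0.0046 -0.0001  0.0248]
turn -1 [-0.0016 -0.0045  3.1383] shift after turn [-0.0046  0.0001  0.0248]
```

Call:
step_arm(
  series=[
    [0.0045, 0, 0.005, 0.003, -0.001, -0.003],
    [0, 0, 0.012, 0, 0, 0],
    [0, 0, 0.006, 0, 0, 0],
    [0, 0, 0, 0, 0, 0],
  ],
)

```text
clock: 13.85
tcp_pos: [0.4477, 0.3482, -0.016]
tool_rot: [0.663, 0.749, -0.001, 0.0]
ft_force: [0.3, -0.0, -0.5]
width: 0.0878
```

```bash
python3 d.py .4475 .350 -.0155 .9926 .122 0
```

```text
t 13.85 pos [ 0.4477  0.3482 -0.016 ] x [-0.1208  0.9927 -0.0013] y [ 0.9927  0.1208 -0.0011] z [-0.0009 -0.0014 -1.    ] F [ 0.3138 -0.012  -0.5433] w 0.0878 j [ 0.6014  0.0924  1.6575 -0.0006  1.3932  0.4804]
shift tool [ 0.0018  0.     -0.0005] dist 0.0018946613923863152
turn 1 [-0.0011  0.0013 -0.0012] shift after turn [ 0.0018  0.     -0.0005]
turn -1 [0.002  0.0017 3.1404] shift after turn [-0.0018 -0.     -0.0005]
```

Call:
step_arm(
  series=[
    [0.002, 0, 0, 0, 0, 0],
    [0, 0, 0, 0, 0, 0],
    [0, 0, 0, 0, 0, 0],
    [0, 0, 0, 0, 0, 0],
    [0, 0, 0, 0, 0, 0],
    [0, 0, 0, 0, 0, 0],
    [0, 0, 0, 0, 0, 0],
  ],
  fingers=255,
  squeeze=45,
)

```text
clock: 14.55
tcp_pos: [0.4478, 0.3498, -0.0158]
tool_rot: [0.663, 0.748, -0.001, 0.0]
ft_force: [0.2, -0.0, 0.2]
width: 0.0391
```

Call:
step_arm(
  series=[
    [0, 0, -0.01, 0, 0, 0],
    [0, 0, -0.015, 0, 0, 0],
    [0, 0, -0.02, 0, 0, 0],
    [0, 0, -0.02, 0, 0, 0],
    [0, 0, 0, 0, 0, 0],
  ],
)

```text
clock: 15.05
tcp_pos: [0.4477, 0.3501, 0.055]
tool_rot: [0.663, 0.748, -0.0, 0.0]
ft_force: [-0.2, -0.1, -1.0]
width: 0.039
```

```bash
python3 d.py; python3 - <<'E'
from h import *
c=cap('wrist'); P=cloud(c);s=manip.get_state();M=R.from_quat(s['tool_rot'])
L=M.inv().apply(P.reshape(-1,3)-s['tcp_pos']).reshape(P.shape)
for a in range(-250,60,25):
    m=(L[...,0]*1000>a)&(L[...,0]*1000<a+25)&(abs(L[...,1])<.012)&(L[...,2]<.02)&(L[...,2]>-.09)
    if m.sum()>30:print(a,m.sum(),np.median(L[m],0))
c=cap('scene');cv2.imwrite('pics/s2.png',c['frame'])
P=cloud(c);m=(P[...,2]>.02)&(P[...,2]<.09)&(P[...,1]>.09)&(P[...,1]<.33)&(abs(P[...,0]-.46)<.06);q=P[m]
for y in np.arange(.08,.32,.03):
    k=abs(q[:,1]-y)<.015
    if k.sum()>5: print(y,k.sum(),np.median(q[k],0))
E
```

```text
t 15.05 pos [0.4477 0.3501 0.055 ] x [-0.1201  0.9928 -0.0005] y [ 0.9928  0.1201 -0.0004] z [-0.0003 -0.0006 -1.    ] F [-0.2026 -0.0529 -1.0016] w 0.039 j [ 0.6039  0.0395  1.5822 -0.0003  1.5205  0.4836]
-75 2209 [-0.0627  0.     -0.0192]
-50 538 [-0.0271  0.0001 -0.0201]
-25 3252 [-0.0121  0.0001 -0.0204]
0 3269 [ 0.0114 -0.0003 -0.021 ]
0.11 82 [0.4721 0.1152 0.0663]
0.14 129 [0.4696 0.1394 0.067 ]
0.16999999999999998 123 [0.4657 0.1703 0.0674]
0.2 124 [0.4643 0.2013 0.0685]
0.22999999999999998 113 [0.4615 0.2298 0.0691]
0.26 116 [0.4577 0.2607 0.0697]
0.29 109 [0.4551 0.2893 0.0708]
```

```bash
cat > place.py <<'E'
import sys
from h import *
O=np.array([.5663,-.3036,.0551]);yb=np.array([.033,.9995,0]);yb/=np.linalg.norm(yb)
xh=np.array([yb[1],-yb[0],0]);a=np.radians(33);xb=np.cos(a)*xh+[0,0,np.sin(a)];n=np.cross(xb,yb)
SAG=.025
def target(bx,by,bz):
    d=np.array([1,0,-SAG]);d/=np.linalg.norm(d);up=np.array([-SAG,0,-1]);up/=np.linalg.norm(up)
    N=np.c_[yb,xb,n]@np.c_[d,[0,1,0],up].T
    off=np.array([.0204,0,-.019])-.13*d
    return O+bx*xb+by*yb+bz*n-N@off,N
if __name__=='__main__':
    p,N=target(*map(float,sys.argv[1:4]));s=manip.get_state();M=R.from_quat(s['tool_rot']);q=np.array(s['tcp_pos']);N=R.from_matrix(N)
    print('t',s['clock'],'tcp',q,'F',s['ft_force'],'w',s['width'],'j',s['joint_positions']);print('target',p,'shift now',M.inv().apply(p-q),'turn',(M.inv()*N).as_rotvec(),'shift after',N.inv().apply(p-q))
E
python3 place.py .024 .006 .1
```

```text
t 15.15 tcp [0.4465 0.3492 0.0515] F [-0.0813  0.5432 -1.9915] w 0.03893675314411801 j [ 0.6039  0.0418  1.5862 -0.0003  1.5189  0.4836]
target [ 0.5458 -0.1877  0.1365] shift now [-0.5452  0.0338 -0.0837] turn [-0.5772 -0.0655  0.1572] shift after [-0.5334  0.1445  0.0058]
```

Call:
step_arm(
  series=[
    [0, 0, -0.02, 0, 0, 0],
    [0, 0, -0.03, 0, 0, 0],
    [0, 0, -0.03, 0, 0, 0],
    [0, 0, -0.03, 0, 0, 0],
    [0, 0, -0.03, 0, 0, 0],
    [0, 0, -0.015, 0, 0, 0],
    [-0.015, 0, 0, 0, 0, 0],
    [-0.025, 0, 0, 0, 0, 0],
    [-0.03, 0, 0, 0, 0, 0],
    [-0.03, 0, 0, 0, 0, 0],
    [-0.03, 0, 0, 0, 0, 0],
    [-0.03, 0, 0, 0, 0, 0],
    [-0.03, 0, 0, 0, 0, 0],
    [-0.03, 0, 0, 0, 0, 0],
    [-0.03, 0, 0, 0, 0, 0],
    [-0.03, 0, 0, 0, 0, 0],
    [-0.015, 0, 0, 0, 0, 0],
    [0, 0, 0, 0, 0, 0],
  ],
)

```text
clock: 16.95
tcp_pos: [0.4711, 0.0325, 0.1759]
tool_rot: [0.663, 0.748, -0.029, -0.012]
ft_force: [-0.0, 0.0, -1.2]
width: 0.0387
```

```bash
python3 place.py .024 .006 .15
```

```text
t 16.95 tcp [0.4711 0.0325 0.1759] F [-0.0369  0.0498 -1.2437] w 0.03869665698027124 j [ 0.0159 -0.2038  1.5984 -0.0265  1.8037 -0.1085]
target [ 0.5186 -0.1868  0.1785] shift now [-0.2234  0.021   0.0006] turn [-0.6304 -0.0443  0.1631] shift after [-0.2169  0.0473  0.0331]
```

Call:
step_arm(
  series=[
    [0, 0, -0.03, 0, 0, 0],
    [0, 0, -0.03, 0, 0, 0],
    [-0.015, 0, 0, 0, 0, 0],
    [-0.025, 0.002, 0, 0, 0, 0],
    [-0.025, 0.002, 0, 0, 0, 0],
    [-0.025, 0.002, 0, 0, 0, 0],
    [-0.025, 0.002, 0, 0, 0, 0],
    [-0.025, 0.002, 0, 0, 0, 0],
    [-0.025, 0.002, 0, 0, 0, 0],
    [-0.015, 0, 0, 0, 0, 0],
    [0, 0, 0, 0, 0, 0],
  ],
)

```text
clock: 18.05
tcp_pos: [0.5026, -0.1442, 0.2203]
tool_rot: [0.661, 0.749, -0.036, -0.025]
ft_force: [0.6, 0.4, -1.1]
width: 0.0384
```

```bash
python3 place.py .024 .006 .15
```

```text
t 18.05 tcp [ 0.5026 -0.1442  0.2203] F [ 0.6276  0.4487 -1.096 ] w 0.03841712244760237 j [-0.3142 -0.0456  1.376  -0.0476  1.8854 -0.4532]
target [ 0.5186 -0.1868  0.1785] shift now [-0.0439  0.0142  0.0411] turn [-0.6585 -0.0542  0.168 ] shift after [-0.0409 -0.0081  0.0456]
```

Now I'll tilt in 6 steps of the rotation vector.

Call:
step_arm(
  series=[
    [-0.005, 0, 0, -0.11, -0.009, 0.028],
    [-0.005, 0, 0, -0.11, -0.009, 0.028],
    [-0.005, 0, 0, -0.11, -0.009, 0.028],
    [-0.005, 0, 0, -0.11, -0.009, 0.028],
    [-0.005, 0, 0, -0.11, -0.009, 0.028],
    [-0.005, 0, 0, -0.1, -0.009, 0.028],
    [0, 0, 0, 0, 0, 0],
  ],
)

```text
clock: 18.75
tcp_pos: [0.5039, -0.1652, 0.2118]
tool_rot: [0.692, 0.663, 0.194, 0.209]
ft_force: [-0.3, 0.7, -1.2]
width: 0.0388
```

```bash
python3 place.py .024 .006 .10
```

```text
t 18.75 tcp [ 0.5039 -0.1652  0.2118] F [-0.3199  0.7392 -1.1868] w 0.03881711013914182 j [-0.555  -0.625   1.945   0.2735  1.3088 -0.5133]
target [ 0.5458 -0.1877  0.1365] shift now [-0.0199 -0.0055  0.0866] turn [ 0.0036 -0.0109 -0.0062] shift after [-0.0189 -0.0053  0.0869]
```

Call:
step_arm(
  series=[
    [-0.01, -0.002, 0.0, 0.003, -0.011, -0.006],
    [-0.009, -0.003, 0.02, 0, 0, 0],
    [0, 0, 0.03, 0, 0, 0],
    [0, 0, 0.03, 0, 0, 0],
    [0, 0, 0, 0, 0, 0],
  ],
)

```text
clock: 19.25
tcp_pos: [0.5453, -0.1871, 0.1443]
tool_rot: [0.689, 0.668, 0.186, 0.212]
ft_force: [-0.9, 0.5, -2.1]
width: 0.039
```

```bash
python3 place.py .024 .006 .03; python3 - <<'E'
from h import *
from place import *
c=cap('wrist');cv2.imwrite('pics/w5.png',c['frame'])
for nm in ('wrist','scene'):
    c=cap(nm);cv2.imwrite(f'pics/{nm}5.png',c['frame']);P=cloud(c)
    L=np.stack([(P-O)@xb,(P-O)@yb,(P-O)@n],-1)
    m=(abs(L[...,2])<.01)&(L[...,0]>.03)&(L[...,0]<.2)&(abs(L[...,1])<.08);print(nm,'board face z',m.sum(),np.median(L[m],0) if m.any() else '')
    if m.sum()>100:print(' slopes',np.linalg.lstsq(np.c_[L[m][:,:2],np.ones(m.sum())],L[m][:,2],rcond=None)[0])
    m=(L[...,2]>.04)&(L[...,2]<.16)&(L[...,0]>-.01)&(L[...,0]<.06)&(L[...,1]>-.14)&(L[...,1]<.09)
    if m.sum()>30:
        q=L[m];print(' ruler',m.sum(),np.median(q,0),np.percentile(q,[2,98],axis=0));
        for y in np.arange(-.12,.1,.04):
            k=abs(q[:,1]-y)<.02
            if k.sum()>9:print('  ',y,k.sum(),np.median(q[k],0),np.percentile(q[k][:,0],[3,97]))
E
```

```text
t 19.25 tcp [ 0.5453 -0.1871  0.1443] F [-0.9251  0.4503 -2.1199] w 0.03898700773162234 j [-0.5353 -0.4739  1.9626  0.265   1.1418 -0.5514]
target [ 0.5839 -0.189   0.0778] shift now [ 0.0014 -0.0034  0.0768] turn [-0.004   0.0005  0.0091] shift after [ 0.0013 -0.0038  0.0768]
wrist board face z 11947 [0.1393 0.0548 0.0007]
 slopes [0.0006 0.002  0.0006]
 ruler 4413 [0.0295 0.0552 0.1098] [[0.0104 0.0422 0.1087]
 [0.0487 0.0895 0.1108]]
   0.040000000000000036 3060 [0.0294 0.0511 0.1098] [0.0107 0.0482]
   0.08000000000000004 1353 [0.0296 0.0865 0.1097] [0.0109 0.0485]
scene board face z 1515 [ 0.1268 -0.0032  0.0007]
 slopes [-0.0018  0.0032  0.0009]
 ruler 324 [ 0.0473 -0.0255  0.1116] [[ 0.0119 -0.1258  0.109 ]
 [ 0.0523  0.0851  0.1131]]
   -0.12 50 [ 0.0468 -0.1142  0.1122] [0.0136 0.051 ]
   -0.07999999999999999 62 [ 0.0471 -0.0796  0.1123] [0.0127 0.0516]
   -0.03999999999999998 58 [ 0.0471 -0.0413  0.1117] [0.0131 0.0516]
   2.7755575615628914e-17 61 [ 0.0478 -0.0002  0.1116] [0.0122 0.0519]
   0.040000000000000036 52 [0.048  0.0399 0.1113] [0.0146 0.0525]
   0.08000000000000004 41 [0.0485 0.0748 0.111 ] [0.0157 0.0515]
```

View pics/scene5.png

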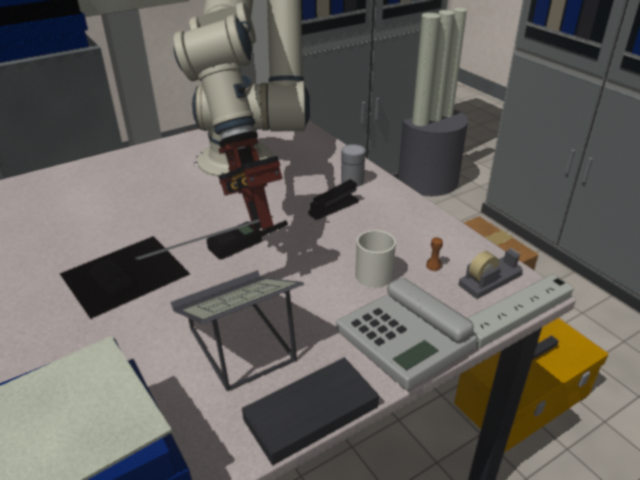

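Scene view: the ruler is held parallel above the lip at about (137–240, 222–258), the gripper is clear, and the tin stands at (352,165). The board face measures within 1 mm of the model. Now I'll descend.

Call:
step_arm(
  series=[
    [0.001, -0.005, 0.01, -0.004, 0, 0.009],
    [0, 0, 0.02, 0, 0, 0],
    [0, 0, 0.02, 0, 0, 0],
    [0, 0, 0.012, 0, 0, 0],
    [0, 0, 0, 0, 0, 0],
  ],
)

```text
clock: 19.9
tcp_pos: [0.5786, -0.1916, 0.1021]
tool_rot: [0.69, 0.662, 0.192, 0.222]
ft_force: [-1.5, -0.1, -2.0]
width: 0.0391
```

```bash
python3 place.py .024 .006 .0015; python3 - <<'E'
from h import *
from place import *
for nm in ('wrist','scene'):
    c=cap(nm);P=cloud(c)
    L=np.stack([(P-O)@xb,(P-O)@yb,(P-O)@n],-1)
    m=(L[...,2]>.022)&(L[...,2]<.1)&(L[...,0]>-.02)&(L[...,0]<.06)&(L[...,1]>-.14)&(L[...,1]<.09)
    q=L[m]
    if m.sum()>30: print(nm,m.sum(),np.median(q,0),np.percentile(q,[2,98],axis=0),np.linalg.lstsq(np.c_[q[:,:2],np.ones(m.sum())],q[:,2],rcond=None)[0])
E
```

```text
t 19.9 tcp [ 0.5786 -0.1916  0.1021] F [-1.5447 -0.1231 -1.9962] w 0.03906313570609269 j [-0.5052 -0.3736  1.9728  0.2691  1.0036 -0.547 ]
target [ 0.5995 -0.1895  0.0539] shift now [ 0.0046 -0.0098  0.0514] turn [0.0184 0.0091 0.0023] shift after [ 0.0041 -0.0088  0.0516]
wrist 5046 [0.0319 0.0541 0.0544] [[0.0129 0.0393 0.0531]
 [0.0513 0.0896 0.0555]] [ 0.0197 -0.0124  0.0545]
scene 414 [ 0.0473 -0.0304  0.056 ] [[ 0.0118 -0.1283  0.0533]
 [ 0.0537  0.0841  0.058 ]] [-0.0224 -0.0126  0.0565]
```

Call:
step_arm(
  series=[
    [0.003, -0.007, 0.008, 0.018, 0.009, 0.002],
    [0, -0.002, 0.01, 0, 0, 0],
    [0, 0, 0.006, 0, 0, 0],
    [0, 0, 0, 0, 0, 0],
  ],
)

```text
clock: 20.4
tcp_pos: [0.5855, -0.1905, 0.08]
tool_rot: [0.691, 0.664, 0.19, 0.215]
ft_force: [-0.6, -0.4, -1.6]
width: 0.0389
```

```bash
python3 place.py .024 .006 .0015
```

```text
t 20.4 tcp [ 0.5855 -0.1905  0.08  ] F [-0.6481 -0.4077 -1.5757] w 0.038914054747900724 j [-0.4958 -0.3275  1.9725  0.2702  0.9723 -0.5486]
target [ 0.5995 -0.1895  0.0539] shift now [ 0.0022 -0.0027  0.0294] turn [0.0047 0.0022 0.0009] shift after [ 0.0022 -0.0025  0.0294]
```

Call:
step_arm(
  series=[
    [0.001, -0.003, 0.008, 0.005, 0.002, 0.001],
    [0, -0.001, 0.006, 0, 0, 0],
    [0, 0, 0.003, 0, 0, 0],
    [0, 0, 0, 0, 0, 0],
  ],
)

```text
clock: 20.8
tcp_pos: [0.5921, -0.1901, 0.0619]
tool_rot: [0.692, 0.664, 0.189, 0.212]
ft_force: [0.4, -0.3, -0.8]
width: 0.039
```

```bash
cat > chk.py <<'E'
from h import *
from place import *
for nm in ('wrist','scene'):
    c=cap(nm);cv2.imwrite(f'pics/{nm}6.png',c['frame']);P=cloud(c)
    L=np.stack([(P-O)@xb,(P-O)@yb,(P-O)@n],-1)
    g=c['frame'].astype(int)
    m=(L[...,2]>-.006)&(L[...,2]<.03)&(L[...,0]>.002)&(L[...,0]<.06)&(L[...,1]>-.16)&(L[...,1]<-.094)
    q=L[m]
    if m.sum()>20: print(nm,'right part',m.sum(),np.median(q,0),np.percentile(q,[2,98],axis=0))
    m=(L[...,2]>.0055)&(L[...,2]<.03)&(L[...,0]>.006)&(L[...,0]<.06)&(L[...,1]>-.089)&(L[...,1]<.088)
    q=L[m]
    if m.sum()>20: print(nm,'mid part',m.sum(),np.median(q,0),np.percentile(q,[2,98],axis=0))
E
python3 place.py .024 .006 .0015;python3 chk.py
```

```text
t 20.8 tcp [ 0.5921 -0.1901  0.0619] F [ 0.4487 -0.2693 -0.8467] w 0.0389936665448449 j [-0.4878 -0.2895  1.9734  0.2716  0.9385 -0.5503]
target [ 0.5995 -0.1895  0.0539] shift now [0.0011 0.0018 0.0107] turn [-0.0008 -0.      0.    ] shift after [0.0011 0.0018 0.0107]
wrist mid part 3789 [0.0237 0.0538 0.0131] [[0.0066 0.0412 0.012 ]
 [0.041  0.0877 0.0142]]
scene right part 93 [ 0.0311 -0.112   0.014 ] [[ 0.0031 -0.1279  0.0114]
 [ 0.0401 -0.0951  0.0147]]
scene mid part 389 [ 0.0334 -0.0035  0.0135] [[ 0.0069 -0.0853  0.0106]
 [ 0.0429  0.0836  0.0143]]
```

Call:
step_arm(
  series=[
    [0.001, 0.003, 0.003, 0, 0, 0],
    [0, 0, 0.003, 0, 0, 0],
    [0, 0, 0.002, 0, 0, 0],
    [0, 0, 0, 0, 0, 0],
  ],
)

```text
clock: 21.3
tcp_pos: [0.5999, -0.1897, 0.058]
tool_rot: [0.691, 0.664, 0.189, 0.213]
ft_force: [-0.3, 0.1, -1.0]
width: 0.0389
```

```bash
python3 place.py .024 .006 .0015;python3 chk.py
```

```text
t 21.3 tcp [ 0.5999 -0.1897  0.058 ] F [-0.2939  0.06   -1.0446] w 0.038912542220640445 j [-0.4788 -0.2657  1.962   0.2693  0.9224 -0.5439]
target [ 0.5995 -0.1895  0.0539] shift now [ 0.0002 -0.0026  0.0031] turn [ 0.001   0.0006 -0.0001] shift after [ 0.0002 -0.0026  0.0031]
wrist mid part 1636 [0.0263 0.0531 0.0058] [[0.007  0.042  0.0055]
 [0.045  0.0874 0.0066]]
scene right part 100 [ 0.0328 -0.1112  0.0061] [[ 0.0052 -0.1272  0.0037]
 [ 0.0451 -0.0951  0.0067]]
scene mid part 268 [ 0.0266 -0.0148  0.006 ] [[ 0.0068 -0.0858  0.0055]
 [ 0.0466  0.0791  0.0066]]
```

Call:
step_arm(
  series=[
    [0, -0.001, 0.003, 0, 0, 0],
    [0, 0, 0.001, 0, 0, 0],
    [0, 0, 0.0005, 0, 0, 0],
  ],
)

```text
clock: 21.7
tcp_pos: [0.6018, -0.1902, 0.0556]
tool_rot: [0.691, 0.664, 0.189, 0.214]
ft_force: [-6.9, 1.3, 5.4]
width: 0.0385
```

```bash
python3 place.py .024 .006 .0015;python3 chk.py
```

```text
t 21.7 tcp [ 0.6018 -0.1902  0.0556] F [-6.8816  1.3485  5.4221] w 0.03850459153395669 j [-0.4778 -0.2589  1.9615  0.2702  0.9142 -0.5456]
target [ 0.5995 -0.1895  0.0539] shift now [ 0.0006 -0.0029  0.    ] turn [0.0027 0.0014 0.0005] shift after [ 0.0006 -0.0029  0.    ]
wrist mid part 995 [0.027  0.0509 0.0058] [[0.0072 0.0449 0.0055]
 [0.0453 0.0637 0.0066]]
scene right part 95 [ 0.0342 -0.1114  0.0127] [[ 0.0042 -0.1274  0.01  ]
 [ 0.0441 -0.0945  0.0139]]
scene mid part 296 [ 0.034  -0.0275  0.0085] [[ 0.0073 -0.0866  0.0056]
 [ 0.0466  0.0454  0.0119]]
```

Call:
step_arm(
  series=[
    [0, 0, -0.0005, 0, 0, 0],
    [0, 0, 0, 0, 0, 0],
    [0, 0, 0, 0, 0, 0],
  ],
)

```text
clock: 22.1
tcp_pos: [0.6015, -0.1903, 0.0564]
tool_rot: [0.691, 0.664, 0.189, 0.214]
ft_force: [-1.0, 0.6, 0.3]
width: 0.0388
```

```bash
python3 place.py .024 .006 .0015;python3 chk.py
```

```text
t 22.1 tcp [ 0.6015 -0.1903  0.0564] F [-1.0248  0.6487  0.3197] w 0.03883464857663407 j [-0.4783 -0.2609  1.9616  0.27    0.9158 -0.5455]
target [ 0.5995 -0.1895  0.0539] shift now [ 0.0008 -0.0031  0.001 ] turn [0.003  0.0016 0.0005] shift after [ 0.0008 -0.0031  0.001 ]
scene right part 97 [ 0.0348 -0.1114  0.0068] [[ 0.004  -0.1278  0.0043]
 [ 0.0454 -0.0949  0.0076]]
scene mid part 130 [ 0.0294 -0.0551  0.0061] [[ 0.0071 -0.0868  0.0055]
 [ 0.0475 -0.0065  0.0069]]
```

Call:
step_arm(
  series=[
    [0, 0, 0, 0, 0, 0],
    [0, 0, 0, 0, 0, 0],
    [0, 0, 0, 0, 0, 0],
    [0, 0, 0, 0, 0, 0],
    [0, 0, 0, 0, 0, 0],
    [0, 0, 0, 0, 0, 0],
  ],
  fingers=0,
)

```text
clock: 22.8
tcp_pos: [0.602, -0.1906, 0.0564]
tool_rot: [0.691, 0.664, 0.189, 0.215]
ft_force: [-0.0, 0.3, 0.8]
width: 0.0834
```

```bash
python3 place.py .024 .006 .0015;python3 chk.py
```

```text
t 22.8 tcp [ 0.602  -0.1906  0.0564] F [-0.0038  0.2533  0.8444] w 0.0834035588351047 j [-0.4782 -0.2601  1.9613  0.2699  0.9141 -0.5458]
target [ 0.5995 -0.1895  0.0539] shift now [ 0.001  -0.0035  0.0007] turn [0.0039 0.0023 0.0009] shift after [ 0.001  -0.0035  0.0007]
scene right part 97 [ 0.0292 -0.1114  0.0029] [[ 0.0031 -0.1274  0.0001]
 [ 0.0403 -0.0953  0.0036]]
```

View pics/wrist6.png

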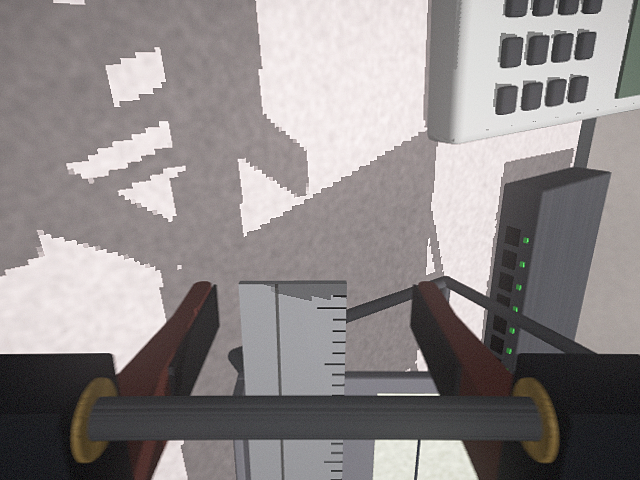

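Wrist view: the ruler lies on the board against the lip, with its left end at (240–347, 283) and the fingers clear on both sides. Backing off along the tool axis.

Call:
step_arm(
  series=[
    [0, 0, -0.01, 0, 0, 0],
    [0, 0, -0.02, 0, 0, 0],
    [0, 0, -0.03, 0, 0, 0],
    [0, 0, -0.03, 0, 0, 0],
    [0, 0, -0.03, 0, 0, 0],
    [0, 0, 0, 0, 0, 0],
  ],
)

```text
clock: 23.5
tcp_pos: [0.5325, -0.1843, 0.1621]
tool_rot: [0.691, 0.664, 0.189, 0.214]
ft_force: [0.6, -1.1, 0.3]
width: 0.0878
```

```bash
python3 - <<'E'
from h import *
from place import *
for nm in ('wrist','scene','top'):
    c=cap(nm);P=cloud(c);cv2.imwrite(f'pics/{nm}7.png',c['frame'])
    L=np.stack([(P-O)@xb,(P-O)@yb,(P-O)@n],-1)
    for s_,lo,hi in (('R',-.2,-.094),('M',-.088,.088),('L',.094,.2)):
        m=(L[...,2]>(-.004 if s_!='M' else .003))&(L[...,2]<.01)&(L[...,0]>(.004 if s_=='M' else -.01))&(L[...,0]<.06)&(L[...,1]>lo)&(L[...,1]<hi)
        q=L[m]
        if m.sum()>20: print(nm,s_,m.sum(),np.median(q,0),np.percentile(q,[2,98],axis=0).ravel())
E
python3 d.py .30 .21 .2 .2896 .9571 0
cp pics/top7.png pics/x.png
```

```text
wrist R 409 [ 0.0198 -0.0986  0.003 ] [ 0.0014 -0.1033  0.0018  0.0396 -0.0941  0.0041]
wrist M 4733 [0.0221 0.0355 0.0035] [ 0.0047 -0.0831  0.003   0.0392  0.0861  0.0047]
wrist L 3551 [0.0196 0.1162 0.0035] [0.0005 0.095  0.0019 0.0389 0.1357 0.0049]
scene R 101 [ 0.0278 -0.1119  0.0029] [-0.0007 -0.1271  0.0004  0.0423 -0.0948  0.0037]
scene M 263 [0.0224 0.003  0.0035] [ 0.0044 -0.0845  0.003   0.0412  0.0861  0.0041]
scene L 86 [0.0282 0.1133 0.0035] [-0.0018  0.0949  0.0009  0.0411  0.1324  0.0043]
top R 220 [ 0.0221 -0.1097  0.0029] [ 0.0021 -0.1262 -0.0016  0.0419 -0.0953  0.0076]
top M 642 [0.0245 0.0026 0.0046] [ 0.005  -0.0852  0.003   0.0576  0.0847  0.0085]
top L 184 [0.0281 0.1201 0.0038] [ 0.0053  0.0948 -0.0012  0.0409  0.1343  0.0077]
t 23.65 pos [ 0.5319 -0.1834  0.1553] x [ 0.0457  0.9988 -0.0197] y [ 0.841  -0.0278  0.5403] z [ 0.5391 -0.0413 -0.8412] F [ 1.2042 -0.4794 -0.7706] w 0.0878 j [-0.546  -0.5183  1.9732  0.2679  1.1792 -0.5443]
shift tool [ 0.3814 -0.1819 -0.1789] dist 0.45886148997164666
turn 1 [ 0.4714  0.393  -1.2787] shift after turn [ 0.3359  0.3094 -0.0447]
turn -1 [ 0.4205 -0.5044  1.7687] shift after turn [-0.3359 -0.3094 -0.0447]
```

Call:
step_arm(
  series=[
    [0, 0.015, -0.03, 0, 0, 0],
    [0, 0.015, -0.03, 0, 0, 0],
    [0.005, 0, 0, 0.097, 0, 0],
    [0.005, 0, 0, 0.097, 0, 0],
    [0.005, 0, 0, 0.097, 0, 0],
    [0.005, 0, 0, 0.097, 0, 0],
    [0.005, 0, 0, 0.097, 0, 0],
    [0.005, 0, 0, 0.09, 0, 0],
    [0, 0, 0, 0, 0, 0],
  ],
)

```text
clock: 24.55
tcp_pos: [0.5255, -0.1483, 0.2005]
tool_rot: [0.722, 0.691, -0.023, -0.017]
ft_force: [-0.3, -0.0, -0.4]
width: 0.0881
```

```bash
python3 d.py .295 .206 .2 1 0 0
```

```text
t 24.55 pos [ 0.5255 -0.1483  0.2005] x [ 0.0446  0.999  -0.0095] y [ 0.9974 -0.045  -0.0561] z [-0.0564 -0.0069 -0.9984] F [-0.2768 -0.0185 -0.3566] w 0.0881 j [-0.3217 -0.0085  1.3732 -0.0253  1.8282 -0.2826]
shift tool [ 0.3436 -0.2458  0.011 ] dist 0.42263842432652077
turn 1 [-0.0563  0.0082 -0.0448] shift after turn [ 0.3543 -0.2305  0.0005]
turn -1 [0.0127 0.0872 3.0955] shift after turn [-0.3543  0.2305  0.0005]
```

Call:
step_arm(
  series=[
    [0, 0, 0, -0.056, 0.008, -0.045],
    [0.02, -0.012, 0, 0, 0, 0],
    [0.025, -0.016, 0, 0, 0, 0],
    [0.025, -0.016, 0, 0, 0, 0],
    [0.025, -0.016, 0, 0, 0, 0],
    [0.025, -0.016, 0, 0, 0, 0],
    [0.025, -0.016, 0, 0, 0, 0],
    [0.025, -0.016, 0, 0, 0, 0],
    [0.025, -0.016, 0, 0, 0, 0],
    [0.025, -0.016, 0, 0, 0, 0],
    [0.025, -0.016, 0, 0, 0, 0],
    [0.025, -0.016, 0, 0, 0, 0],
    [0.02, -0.013, 0, 0, 0, 0],
    [0, 0, 0, 0, 0, 0],
  ],
)

```text
clock: 25.95
tcp_pos: [0.3304, 0.1506, 0.177]
tool_rot: [0.706, 0.708, 0.004, -0.004]
ft_force: [0.2, -0.3, -0.4]
width: 0.0875
```

```bash
python3 d.py .295 .206 .2 1 0 0; python3 - <<'E'
from h import *
for nm in ('wrist','top'):
    c=cap(nm);P=cloud(c);cv2.imwrite(f'pics/{nm}8.png',c['frame'])
    m=(P[...,2]>.088)&(P[...,2]<.105)&(np.hypot(P[...,0]-.295,P[...,1]-.206)<.055);q=P[m]
    if m.sum()>20:print(nm,m.sum(),np.nanpercentile(q,[1,99],axis=0).ravel(),np.nanmean(q,0))
E
```

```text
t 25.95 pos [0.3304 0.1506 0.177 ] x [-0.0023  0.9999  0.0114] y [ 1.      0.0023 -0.0001] z [-0.0001  0.0114 -0.9999] F [ 0.1694 -0.2807 -0.3762] w 0.0875 j [ 0.3235 -0.5796  1.8772  0.0113  1.8404  0.3242]
shift tool [ 0.0557 -0.0352 -0.0224] dist 0.06962314737546647
turn 1 [-0.0001 -0.0114  0.0023] shift after turn [ 0.0554 -0.0354 -0.023 ]
turn -1 [ 0.018  -0.0002 -3.1393] shift after turn [-0.0554  0.0354 -0.023 ]
wrist 9266 [0.2599 0.1804 0.0938 0.318  0.2383 0.0973] [0.2889 0.2102 0.0957]
```

Call:
step_arm(
  series=[
    [0.02, -0.013, 0, 0, -0.011, 0.002],
    [0.02, -0.013, 0, 0, 0, 0],
    [0.014, -0.01, 0, 0, 0, 0],
    [0, 0, 0, 0, 0, 0],
    [0, 0, 0, 0, 0, 0],
  ],
)

```text
clock: 26.55
tcp_pos: [0.2983, 0.2, 0.1742]
tool_rot: [0.711, 0.703, -0.001, 0.001]
ft_force: [-0.1, 0.6, -0.1]
width: 0.0875
```

```bash
python3 d.py .292 .207 .038 1 0 0; python3 - <<'E'
from h import *
for nm in ('wrist',):
    c=cap(nm);P=cloud(c)
    m=(P[...,2]>.088)&(P[...,2]<.105)&(np.hypot(P[...,0]-.295,P[...,1]-.206)<.055);q=P[m]
    if m.sum()>20:print(nm,m.sum(),np.nanpercentile(q,[1,99],axis=0).ravel(),np.nanmean(q,0))
E
```

```text
t 26.55 pos [0.2983 0.2    0.1742] x [ 0.0104  0.9999 -0.0033] y [ 0.9999 -0.0104  0.0008] z [ 0.0007 -0.0033 -1.    ] F [-0.119   0.6422 -0.0919] w 0.0875 j [ 0.4989 -0.5862  1.8863 -0.0034  1.8424  0.5084]
shift tool [ 0.0074 -0.0065  0.1362] dist 0.13652846102961655
turn 1 [ 0.0008  0.0033 -0.0104] shift after turn [ 0.007  -0.0063  0.1362]
turn -1 [ 0.0052 -0.0012  3.1312] shift after turn [-0.007   0.0063  0.1362]
wrist 7946 [0.2602 0.1806 0.0911 0.3177 0.2389 0.0973] [0.2889 0.2107 0.0955]
```

Call:
step_arm(
  series=[
    [0.008, -0.007, 0.01, 0, 0.003, -0.01],
    [0, 0, 0.025, 0, 0, 0],
    [0, 0, 0.025, 0, 0, 0],
    [0, 0, 0, 0, 0, 0],
  ],
)

```text
clock: 27.0
tcp_pos: [0.2925, 0.2068, 0.1107]
tool_rot: [0.709, 0.705, 0.001, 0.0]
ft_force: [-0.7, -0.4, 0.2]
width: 0.0884
```

```bash
python3 d.py .291 .208 .038 1 0 0
```

```text
t 27.0 pos [0.2925 0.2068 0.1107] x [0.0051 1.     0.0005] y [ 1.     -0.0051  0.0013] z [ 0.0013  0.0005 -1.    ] F [-0.7447 -0.3547  0.2155] w 0.0884 j [ 0.5206 -0.6009  2.0078 -0.0002  1.7333  0.5256]
shift tool [ 0.0011 -0.0016  0.0727] dist 0.0727300340306541
turn 1 [ 0.0013 -0.0005 -0.0051] shift after turn [ 0.0012 -0.0015  0.0727]
turn -1 [-0.0008 -0.0021  3.1365] shift after turn [-0.0012  0.0015  0.0727]
```

Call:
step_arm(
  series=[
    [0.001, -0.001, 0.02, 0, 0, 0],
    [0, 0, 0.02, 0, 0, 0],
    [0, 0, 0.02, 0, 0, 0],
    [0, 0, 0.007, 0, 0, 0],
    [0, 0, 0, 0, 0, 0],
  ],
)

```text
clock: 27.5
tcp_pos: [0.2928, 0.2079, 0.0445]
tool_rot: [0.71, 0.705, 0.002, 0.001]
ft_force: [-0.5, 0.4, -0.0]
width: 0.0879
```

Call:
step_arm(
  series=[
    [0, 0, 0, 0, 0, 0],
    [0, 0, 0, 0, 0, 0],
    [0, 0, 0, 0, 0, 0],
    [0, 0, 0, 0, 0, 0],
    [0, 0, 0, 0, 0, 0],
    [0, 0, 0, 0, 0, 0],
  ],
  fingers=255,
  squeeze=20,
)

```text
clock: 28.1
tcp_pos: [0.2943, 0.2087, 0.0483]
tool_rot: [0.71, 0.705, 0.005, 0.001]
ft_force: [0.1, 0.3, -2.7]
width: 0.0613
```

```bash
python3 d.py .458 .239 .038 1 0 0
```

```text
t 28.1 pos [0.2943 0.2087 0.0483] x [0.0073 1.     0.0051] y [ 0.9999 -0.0073  0.008 ] z [ 0.008  0.005 -1.   ] F [ 0.0653  0.2784 -2.7046] w 0.0613 j [ 0.522  -0.5881  2.1101  0.0004  1.6101  0.5293]
shift tool [0.0315 0.1634 0.0118] dist 0.16678569167156154
turn 1 [ 0.008  -0.0051 -0.0073] shift after turn [0.0303 0.1637 0.0103]
turn -1 [-0.008  -0.0126  3.1343] shift after turn [-0.0303 -0.1637  0.0103]
```

Call:
step_arm(
  series=[
    [0, 0, -0.02, 0.008, -0.005, -0.007],
    [0, 0, -0.02, 0, 0, 0],
    [0.003, 0.016, 0, 0, 0, 0],
    [0.005, 0.025, 0, 0, 0, 0],
    [0.005, 0.025, 0, 0, 0, 0],
    [0.005, 0.025, 0, 0, 0, 0],
    [0.005, 0.025, 0, 0, 0, 0],
    [0.005, 0.025, 0, 0, 0, 0],
    [0.003, 0.015, 0, 0, 0, 0],
    [0, 0, 0, 0, 0, 0],
    [0, 0, 0, 0, 0, 0],
  ],
)

```text
clock: 29.2
tcp_pos: [0.4546, 0.2401, 0.0852]
tool_rot: [0.707, 0.707, -0.003, -0.001]
ft_force: [-0.4, 0.0, -2.8]
width: 0.0611
```

```bash
python3 d.py .458 .239 .047 1 0 0
```

```text
t 29.2 pos [0.4546 0.2401 0.0852] x [-0.001   1.     -0.0029] y [ 1.     0.001 -0.006] z [-0.006  -0.0029 -1.    ] F [-0.3911  0.0344 -2.7907] w 0.0611 j [ 0.4199 -0.118   1.6811 -0.0003  1.5851  0.419 ]
shift tool [-0.001   0.0036  0.0382] dist 0.038401541076837714
turn 1 [-0.006   0.0029  0.001 ] shift after turn [-0.0011  0.0034  0.0382]
turn -1 [-0.0046 -0.0094 -3.1406] shift after turn [ 0.0011 -0.0034  0.0382]
```

Call:
step_arm(
  series=[
    [-0.001, 0.004, 0.012, -0.006, 0.003, 0],
    [0, 0, 0.015, 0, 0, 0],
    [0, 0, 0.007, 0, 0, 0],
    [0, 0, 0, 0, 0, 0],
  ],
)

```text
clock: 29.6
tcp_pos: [0.4568, 0.2388, 0.048]
tool_rot: [0.706, 0.708, 0.0, -0.0]
ft_force: [0.9, 0.7, 0.4]
width: 0.0611
```

```bash
python3 d.py .458 .239 .0465 1 0 0; python3 - <<'E'
from h import *
P=cloud(cap('scene'));m=(P[...,2]>.005)&(P[...,2]<.12)&(np.hypot(P[...,0]-.457,P[...,1]-.239)<.045)
q=P[m];print('scene',m.sum(),np.nanpercentile(q,[2,50,98],axis=0))
E
```

```text
t 29.6 pos [0.4568 0.2388 0.048 ] x [-0.0019  1.      0.0004] y [1.     0.0019 0.0003] z [ 0.0003  0.0004 -1.    ] F [0.9154 0.6741 0.3981] w 0.0611 j [ 0.4155 -0.1006  1.7321  0.0002  1.5097  0.4137]
shift tool [0.0002 0.0012 0.0015] dist 0.0019156882882155305
turn 1 [ 0.0003 -0.0004  0.0019] shift after turn [0.0002 0.0012 0.0015]
turn -1 [ 0.0006  0.0005 -3.1397] shift after turn [-0.0002 -0.0012  0.0015]
scene 1138 [[0.4184 0.2044 0.008 ]
 [0.4736 0.2227 0.0698]
 [0.4983 0.2487 0.1136]]
```

Force went from −2.8 to about 0 N, so the tin stands on the desk. Releasing and rising.

Call:
step_arm(
  series=[
    [0, 0, 0, 0, 0, 0],
    [0, 0, 0, 0, 0, 0],
    [0, 0, 0, 0, 0, 0],
    [0, 0, 0, 0, 0, 0],
    [0, 0, 0, 0, 0, 0],
  ],
  fingers=0,
)

```text
clock: 30.15
tcp_pos: [0.4579, 0.2395, 0.0512]
tool_rot: [0.706, 0.708, 0.002, 0.001]
ft_force: [0.2, -0.6, 0.9]
width: 0.0877
```

Call:
step_arm(
  series=[
    [0, 0, -0.015, 0, 0, 0],
    [0, 0, -0.025, 0, 0, 0],
    [0, 0, -0.03, 0, 0, 0],
    [0, 0, -0.03, 0, 0, 0],
    [0, 0, -0.03, 0, 0, 0],
    [-0.02, -0.03, 0, 0, 0, 0],
    [-0.02, -0.03, 0, 0, 0, 0],
    [-0.02, -0.03, 0, 0, 0, 0],
    [-0.02, -0.03, 0, 0, 0, 0],
    [0, 0, 0, 0, 0, 0],
    [0, 0, 0, 0, 0, 0],
  ],
)

```text
clock: 31.25
tcp_pos: [0.3347, 0.1569, 0.1985]
tool_rot: [0.706, 0.708, 0.008, 0.003]
ft_force: [0.7, -0.3, -0.7]
width: 0.0879
```

```bash
python3 - <<'E'
from h import *
from place import *
import pickle
for nm in ('top','scene'):
    c=cap(nm);P=cloud(c);cv2.imwrite(f'pics/{nm}9.png',c['frame'])
    P0=cloud(pickle.load(open(nm+'0.pkl','rb')))
    for p,t in ((P0,'start'),(P,'now')):
        m=(p[...,2]>.015)&(p[...,2]<.105)&(np.hypot(p[...,0]-.458,p[...,1]-.239)<.06);q=p[m];print(nm,t,m.sum(),np.nanpercentile(q,[2,50,98],axis=0).ravel())
    L=np.stack([(P-O)@xb,(P-O)@yb,(P-O)@n],-1)
    for s_,lo,hi in (('R',-.2,-.094),('L',.094,.2)):
        m=(L[...,2]>-.004)&(L[...,2]<.01)&(L[...,0]>-.01)&(L[...,0]<.06)&(L[...,1]>lo)&(L[...,1]<hi)
        q=L[m];print(nm,s_,m.sum(),np.median(q,0),np.percentile(q,[2,98],axis=0).ravel())
E
python3 d.py
```

```text
top start 769 [0.4306 0.2114 0.0228 0.4596 0.2347 0.0946 0.4868 0.2686 0.1005]
top now 764 [0.4306 0.2074 0.0219 0.4596 0.2301 0.0946 0.4866 0.2648 0.1006]
top R 224 [ 0.022  -0.11    0.0028] [ 0.0024 -0.1256 -0.0023  0.0416 -0.0944  0.007 ]
top L 288 [0.0206 0.1147 0.0031] [ 0.0003  0.0953 -0.0014  0.0399  0.134   0.0082]
scene start 975 [0.4325 0.2082 0.0171 0.4729 0.2253 0.0709 0.4876 0.2629 0.0973]
scene now 968 [0.434  0.2043 0.0177 0.473  0.2218 0.0696 0.4879 0.2591 0.0976]
scene R 100 [ 0.028  -0.1118  0.003 ] [-0.0001 -0.1271  0.0003  0.0419 -0.0947  0.0039]
scene L 88 [0.0279 0.1137 0.0035] [0.0004 0.0954 0.0007 0.0399 0.1327 0.0043]
t 31.35 pos [0.3351 0.1572 0.1981] x [-0.0027  1.      0.0057] y [0.9999 0.0026 0.0146] z [ 0.0146  0.0057 -0.9999] F [ 0.0448  0.7491 -0.0133] w 0.0875 j [ 0.3462 -0.5628  1.829   0.0004  1.8597  0.3436]
```

View pics/top9.png

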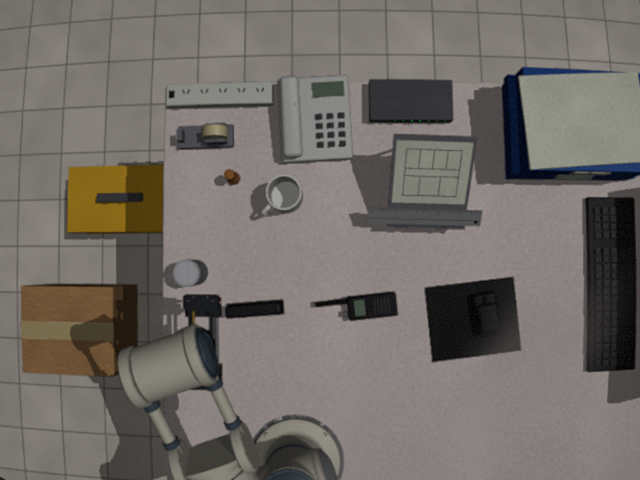

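Top view: the ruler lies along the board's lip, (368–482, 213–221), about centred. The tin at (187,272) is 4 mm from where it stood, the bystanders look unmoved, and the arm is clear. Handing in.

```bash
python3 -c "
from cell import manip
print(manip.hand_in())"
```

```text
the job is handed in; nothing more can be done
None
```

I set the tin aside upright, then gripped the ruler across its long edges and dragged it about 5 cm past the desk's end. I re-gripped it there, laid it on the slope and let it slide the last few mm to the lip. Then I put the tin back and handed in at about 31 s of the 72 s allowed.

**Last checks (top and scene cameras):**
- **Ruler:** flat on the board and parallel to the lip. Its centre is about 20–21 mm up the slope and about 4 mm left of the board's middle.
- **Tin:** upright, about 4 mm from where it started.
- **Bystanders and arm:** none of the bystanders looks moved, though I judged that by eye. The arm is clear of everything, with forces near zero.

**What went wrong or disagreed:**
- **First tin grasp:** it was about 2 cm off-centre and nudged the tin by about 1 cm before I re-centred.
- **Seating contact:** the first press on the board (about 9 N) tilted the ruler's far end up about 2°. I eased off, and it was nearly flat again before I let go.
- **Height check:** one of the two two-view checks on the ruler's end corners came out wrong, at −23 mm (my guess is a badly picked point). The other gave 3.7 mm, which fits the ruler's 3 mm top.

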